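Shim the rocking glass riser

ROBOT

A 7-joint arm with a two-finger parallel gripper is mounted at the origin on the work surface. World frame = base frame: x ahead of the robot, y to its left, z up, the work surface at z = 0. Lengths are in m, angles in rad, forces in N, time in s.
With the tool pointing down it reaches from about 0.425 to 0.875 m from the base axis. Payload 9.9 kg.
Tool frame: the origin (TCP) lies midway between the tips of the shut fingers; the grasp point (between the pads) lies 19 mm behind it; z points along the fingers, x is the direction in which the jaws open and shut, and the axes are right-handed (so a half turn about z gives the same grasp; the last joint's range is limited). The gripper opens to 85 mm and grips with 20 to 120 N. Pads are 22 mm wide; open, the fingers measure 114 mm over their backs; the gripper's body (76 mm by 85 mm) begins 54 mm behind the grasp point. The pads swing forward as they close: fully open they stand 13 mm farther back than shut.
Start: joints at [-1.316, 0.576, 0.025, 1.437, -0.015, 1.129, -0.057], TCP at [0.224, 0.637, 0.231] pointing down, gripper open.
Joint ranges: [-2.76, 2.76], [-0.34, 2.15], [-1.52, 1.57], [0.19, 2.46], [-1.09, 4.23], [0.17, 1.99], [-2.82, 2.82]. Speed limits (rad/s): [2.22, 2.22, 3.01, 3.01, 3.14, 3.14, 3.14].

INTERFACE

Orientations are given as [roll, pitch, yaw] about the fixed x, y, z axes, in that order (R = Rz(yaw) Ry(pitch) Rx(roll)).
In Python, from workcell import arm gives the robot as it stands.
- The arm moves only by the tool apply_moves, never from a script. Its argument "deltas" is a list of rows, each a list of 7 numbers: the shift along the tool's x, y, z each as a share of 0.1 m, from -1 to 1, then the turn, a rotation vector about the tool's x, y, z each as a share of 4 degrees, from -1 to 1, then the opening, from -1 (shut) to 1 (fully open). A call has 1 to 5 rows; each row shifts and turns the commanded pose from where the row before left it, along the tool's axes as they then stand; what a row does not reach is not made up. A row lasts 1/12 s, in which the tool goes at most 41.7 mm and 7.16 degrees, less where a joint would pass 70% of its speed; a pose out of reach is approached as far as the arm can. A call with a number of a shift or a turn outside -1 to 1 is refused whole. A call with a gripper value outside its range is refused whole. The fingers move at their own pace and stop on an object; the grip force is fixed at half the most. Time passes only in rows, so rows that do not move let the fingers close. It gives the time, the measured TCP pose, the force and the opening at its end, in the units of the state.
- arm.get_obs(): the state, without advancing time (a new reading comes with each control period).
- arm.camera(name): name is "scene" or "side" or "wrist"; returns a dict with "img" (400x640x3 uint8, blue, green, red), "range_z" (400x640 float32, m along the optical axis (not along the pixel's ray), 0 where there is no reading), "fx", "fy", "cx", "cy" (pixels), "view" (4x4, takes a point from world to camera coordinates). Camera axes: x right, y up, looking along -z (the intrinsics and any distortion apply to the point x, -y, -z); pixel columns grow to the right and rows downward; lengths in m; the calibration is good to about 2 mm. A picture is of the moment at which its call begins.
- arm.finish_job(): hands the job in, once; it reports no verdict.
Trained networks look in the newest picture that a camera, given by its name, has taken for a name from the list of things; names that differ only in an ending like _2 or _b are one class to them, and where a whole thing is asked for, a point or a joint stands for the part that bears it (a point fixed in the world has none). Each returns a list of dicts, best first, with "confidence" (0 to 1); they miss things now and then, are a little off and sometimes report something else, mostly with a low value. They report only what shows in the picture. A call takes as long as a camera call.
- arm.recognise(camera, target): "position" ([x, y, z] in m, in world coordinates, good to about 4 mm: the middle of the surface that is visible of it).
- arm.outline_of(camera, target): "region" (400x640 bool, what is visible of it).
- arm.mark_of(camera, target): "position" ([x, y, z] in m, in world coordinates, good to about 4 mm: a listed point, or the origin of a listed thing).
The state is a dict: "time_s": time; "q": joint angles; "joint_velocities": joint speeds; "joint_torque": joint torques, N m; "tcp_pos": TCP position; "ee_rot": TCP orientation; "force": force on the tool from outside, world axes, zero at the start; "ft_torque": the same for the moment, N m; "grip_width": finger opening in m.
Only numpy, scipy, OpenCV 4.12 (cv2) and the standard library are available. Lean on these libraries where they do the work, as an engineer would, in place of code of your own. Each camera call takes 0.05 s, during which the arm holds its last target.

TASK

The low elm riser with the two tumblers rocks because its near left foot is too short. Lay the flat metal shim on the table and slide it under that foot from the front, then slide the tapered wooden shim in on top of it from the riser's left side, pushing gently just until the foot bears firmly on it and no further, and let go. Then press down lightly on the corner over that foot to prove that the riser no longer rocks, leave both shims in place, and do not knock the glassware or the other things about.

Things in the scene. Friction and masses are not known exactly. Their poses are not given: they have to be found in the camera images.
- riser: Low riser of dark elm: board 180 (x) x 280 (y) x 16 mm, top 46 mm over the table, on four 40 mm square feet centred at x +-65, y +-110 mm. Origin on the table under its middle; x points away from the robot, y left (give or take yaw), z up. It cannot slide; it rocks on the diagonal through its near right and far left feet. Two tumblers on its far half keep it level at rest.
- riser_corner (a point): Point on the riser's top over the middle of the short near left foot, 46 mm up when level; axes as the riser's. The foot hangs 10 to 14 mm (differs, not told) over the table; a 2 to 4 N press here tips it down. Foot faces are 20 mm from this point (front -x, outer +y); the board, underside 30 mm up, overhangs the foot 5 mm in front, 10 mm at left.
- flat_grip (a point): Centre of the flat shim's upright black grip block: 26 (x) x 14 (y) x 34 mm tall from the shim's underside, so 17 mm above that underside. x points along the steel tongue to its nose, 88 mm from here; z up. Take the block across its 14 mm, fingertips at least 6 mm above the underside.
- flat_pad (a point): Point in the flat shim's tongue 63 mm ahead of flat_grip, 25 mm behind the nose: it belongs under the middle of the short foot.
- flat: Flat shim, loose, 0.25 kg, starts in the tray: plate 5 mm thick, 24 mm wide under the block; from 20 mm ahead of the grip centre up to the nose it is 64 mm wide, its outer 10 mm each side bevelled down to 2.5 mm so that the tapered shim rides up on it. Origin on its underside below the grip block, axes as flat_grip.
- wedge_grip (a point): Centre of the tapered shim's upright red grip block: 26 (x) x 14 (y) x 34 mm tall from the shim's underside, so 17 mm above that underside, on a 28 x 28 x 5 mm base. x points along the light wood tongue to its nose, 93 mm from here; z up. Take the block across its 14 mm, fingertips at least 6 mm above the underside.
- wedge_nose (a point): Middle of the tapered shim's nose edge. The tongue's top is 8.1 mm above the base's underside here and rises 1 in 8 to 15.6 mm at 60 mm back, then is level up to the block. Pushed along the riser's -y it meets the foot's lower outer edge 15 to 60 mm behind this nose; a push of about 5 N on it then wedges it and friction keeps it there.
- wedge: Tapered shim, loose, 0.11 kg, starts in the tray. Its base stands on the table; its 30 mm wide tongue has a flat underside 6.3 mm above the base's underside, so it passes 1.3 mm over the flat shim while the base slides on the table beside it. Origin on the underside below the grip block, axes as wedge_grip.
- tray: Fixed bamboo tray 170 x 240 mm, rim 14 mm high, floor 5 mm above the table, holding both shims; which lies left and which right varies. Origin: underside centre.
- tumbler_a: Bystander: smoky grey tumbler, 74 mm across, 88 mm tall, on the riser; origin at its underside.
- tumbler_b: Bystander: the second tumbler on the riser, same size.
- tumbler_c: Bystander: smoky tumbler on the table at the right, same size.
- tumbler_d: Bystander: smoky tumbler on the table at the far right, same size.
- decanter: Bystander: empty clear teardrop decanter, 116 mm across, 215 mm tall, far left; origin at its underside.
- coaster: Bystander: round white ceramic coaster, 96 mm across, 9 mm thick, near left; origin at its underside.
- scoop: Bystander: matte black ice scoop, 185 mm long, 30 mm tall, left; origin on the table where bowl and handle meet.

How it is judged:
On the way, in this order (a step that is already met when the one before it is completed fails the run):
1. the flat shim lies on the table under the short foot (horizontal distance between flat_pad and riser_corner below 0.014 m and height (world z) of flat_grip below 0.021 m and angle between flat_grip's own z axis and vertical below 0.08 rad and angle between the x axis of flat_grip and the x axis of riser, either way round below 0.2 rad), for 0.2 s.
2. the tapered shim lies on the flat one and the foot bears on it (all of step 1 and contact force between wedge and riser above 0.8 N and contact force between wedge and flat above 0.5 N and angle between the x axis of wedge_grip and the y axis of riser, either way round below 0.2 rad and angle between wedge_grip's own z axis and vertical below 0.1 rad), for 0.2 s.
3. the gripper presses on the riser with at least 3 N and the corner does not give (contact force between the fingers and riser above 3 N and height (world z) of riser_corner above 0.044 m and contact force between wedge and riser above 0.8 N and contact force between wedge and flat above 0.5 N and angle between the x axis of wedge_grip and the y axis of riser, either way round below 0.2 rad and angle between wedge_grip's own z axis and vertical below 0.1 rad and horizontal distance between the grasp point and riser_corner below 0.06 m), for 0.2 s.
At the end, for the whole second after the job is handed in: Flat shim flat on the table, its pad point within 14 mm of the short foot's middle, along the riser's x within 0.2 rad; tapered shim along the riser's y within 0.2 rad, bearing on the flat shim (over 0.5 N) and carrying the foot (over 0.8 N); corner not below 44 mm; shims at rest (all of step 2 and height (world z) of riser_corner above 0.044 m and linear speed of each of wedge, flat below 0.01 m/s); the robot touches nothing.
It fails at once if the tapered shim was forced: over 25 N between it and the riser (contact force between wedge and riser above 25 N).
It fails at once if the flat shim was rammed into the riser: over 25 N (contact force between flat and riser above 25 N).
It fails at once if the riser was hit or pressed hard: over 25 N from the robot (contact force between any of the fingers, the arm and riser above 25 N).
It fails at once if a bystander was moved over 30 mm (distance of any of tumbler_a, tumbler_b, tumbler_c, tumbler_d, decanter, coaster, scoop from where it was at the start of the episode above 0.03 m).
It fails at once if a glass or the decanter was tipped (angle between any of tumbler_a, tumbler_b, tumbler_c, tumbler_d, decanter's own z axis and vertical above 0.35 rad).
It also fails if it takes over 72 s, if anything falls off the work surface, if the arm or the gripper's body presses on something with over 40 N, if the wrist force passes 120 N, or if a joint passes its speed limit or range.

## Working session

There is one attempt and no reset: what is moved stays moved. The work goes in short steps, Python scripts to look and compute and a tool call to move; the robot and the scene stay as the last step left them, time stands still between calls to the robot, and variables do not carry over. Pictures are saved under pics/ and viewed, and the job is handed in when it is done.

Besides the shell and the picture viewer there is one more tool, called after "Emit:" in YAML: its name, and indented under it one key for each argument. apply_moves: Moves the arm, as the interface text tells. Shift numbers are shares of 0.1 m and turn numbers shares of 4 degrees, none past 1 either way. Its arguments: {"type":"object","properties":{"deltas":{"type":"array","items":{"type":"array","items":{"type":"number"}}}},"required":["deltas"]}

```bash
ls; mkdir -p pics; python3 - <<'E'
from workcell import arm
import cv2
o=arm.get_obs();print(o)
for c in ["scene","side","wrist"]:
    d=arm.camera(c);cv2.imwrite(f"pics/{c}0.png",d["img"])
    print(c,d["fx"],d["fy"],d["cx"],d["cy"],d["view"].round(3).tolist())
    for t in ["riser","riser_corner","flat_grip","flat_pad","flat","wedge_grip","wedge_nose","wedge","tray","tumbler_a","decanter","coaster","scoop"]:
        print(t,[(round(r["confidence"],2),[round(float(v),4) for v in r["position"]]) for r in arm.mark_of(c,t)[:4]])
print(arm.get_obs()["time_s"])
E
```

```text
pics
{'time_s': 0.0, 'q': array([-1.31579039,  0.57655859,  0.0248453 ,  1.43792311, -0.01502995,
        1.12901207, -0.05652532]), 'joint_velocities': array([-0.00102763,  0.00024047, -0.00037058,  0.00136224,  0.00056803,
        0.00045315, -0.00023192]), 'joint_torque': array([ 1.37449965e-04, -7.65752792e+01,  2.25082688e+00, -2.85967201e+01,
        1.54007447e-02,  1.28811621e-02, -5.50905804e-05]), 'tcp_pos': array([0.2241754 , 0.63619137, 0.23041956]), 'ee_rot': array([3.14152817e+00, 1.71557964e-03, 1.23198506e+00]), 'force': array([-0.37277171, -0.31997724,  0.14732733]), 'ft_torque': array([ 0.01259818, -0.0065024 , -0.01890728]), 'grip_width': 0.0854043870702531}
scene 361.3348859335505 361.3348859335505 320.4241613027902 198.90959169058394 [[-0.582, 0.813, -0.004, 0.313], [-0.545, -0.387, 0.744, 0.248], [0.603, 0.435, 0.668, -1.531], [0.0, 0.0, 0.0, 1.0]]
riser [(0.93, [0.7004, 0.0126, 0.002]), (0.53, [0.6356, 0.1241, 0.0466])]
riser_corner [(0.7, [0.6369, 0.1214, 0.045]), (0.63, [0.6959, 0.0121, -0.0015])]
flat_grip [(0.72, [0.4134, -0.2464, 0.026]), (0.22, [0.6355, 0
[... 1482 characters left out ...]
18])]
tumbler_a [(0.96, [0.7372, -0.0868, 0.0452]), (0.91, [0.7049, -0.3213, 0.0029]), (0.85, [0.7356, 0.0097, 0.0432]), (0.72, [0.5412, -0.4568, 0.0005])]
decanter [(0.61, [0.6725, 0.3974, -0.0001])]
coaster [(0.94, [0.4018, 0.243, -0.0009])]
scoop [(0.82, [0.4334, 0.4384, -0.0022]), (0.38, [0.6749, 0.3988, 0.0013])]
wrist 337.2875880316779 337.2875880316779 324.00455953997727 203.16443166157987 [[0.333, 0.943, 0.001, -0.675], [-0.904, 0.319, -0.285, 0.036], [-0.269, 0.094, 0.959, -0.38], [0.0, 0.0, 0.0, 1.0]]
riser []
riser_corner []
flat_grip []
flat_pad []
flat []
wedge_grip []
wedge_nose []
wedge []
tray []
tumbler_a []
decanter []
coaster []
scoop [(0.56, [0.4368, 0.4333, 0.0002])]
2.1
```

View pics/scene0.png

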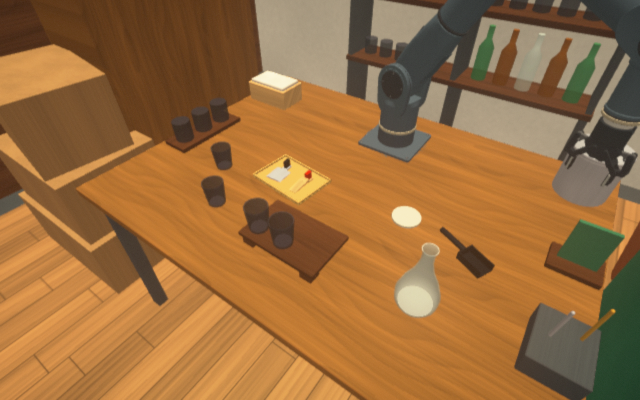

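View pics/side0.png

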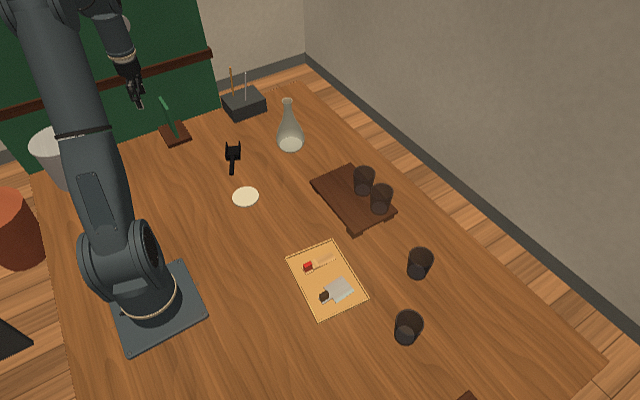

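View pics/wrist0.png

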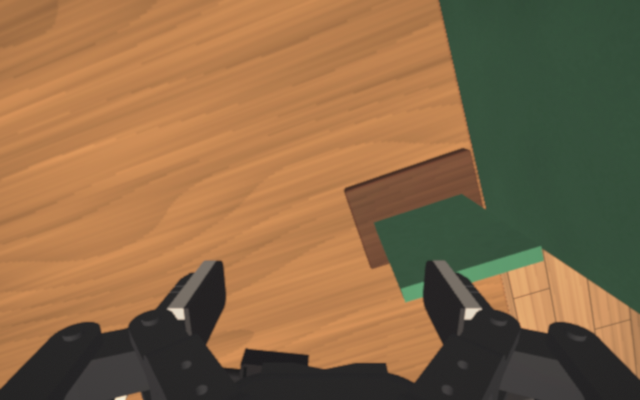

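Emit:
apply_moves:
  deltas:
    - [-0.25,0.3,0,0,0,-0.97,1]
    - [-0.25,0.3,0,0,0,-0.97,1]
    - [-0.25,0.3,0,0,0,-0.97,1]
    - [-0.25,0.3,0,0,0,-0.97,1]
    - [-0.25,0.3,0,0,0,-0.97,1]

```text
time_s: 2.52
tcp_pos: [0.3459, 0.483, 0.2316]
ee_rot: [3.141, -0.0, 1.575]
force: [-0.0, 0.5, -0.6]
grip_width: 0.0849
```

```bash
cat > h.py <<'E'
from workcell import arm
import numpy as np, cv2
def st():
    o=arm.get_obs()
    print(round(o["time_s"],2),"p",(o["tcp_pos"]*1000).round(1),"rpy",np.degrees(o["ee_rot"]).round(2),"F",o["force"].round(2),"w",round(o["grip_width"]*1000,1))
    return o
def look(c,n,crop=None,s=1):
    d=arm.camera(c);im=d["img"]
    if crop: x0,y0,x1,y1=crop; im=im[y0:y1,x0:x1]
    if s!=1: im=cv2.resize(im,None,fx=s,fy=s,interpolation=cv2.INTER_CUBIC)
    cv2.imwrite("pics/"+n,im); return d
def pts(d):
    K=d["view"];z=d["range_z"];v,u=np.mgrid[0:400,0:640]
    x=(u-d["cx"])/d["fx"]*z;y=(v-d["cy"])/d["fy"]*z
    P=np.stack([x,-y,-z,np.ones_like(z)],-1)
    W=P@np.linalg.inv(K).T
    W[z==0]=np.nan
    return W[...,:3]
E
python3 -c "
from h import *
o=st();print(o['q'])"
```

```text
2.52 p [345.9 483.  231.6] rpy [ 1.7999e+02 -1.0000e-02  9.0220e+01] F [-0.03  0.46 -0.56] w 84.9
[-0.99272967  0.45303091 -0.05392047  1.65877598  0.02757383  1.03034901
  0.5192858 ]
```

Emit:
apply_moves:
  deltas:
    - [-0.39,0.1,0,0,0,0,1]
    - [-0.39,0.1,0,0,0,0,1]
    - [-0.39,0.1,0,0,0,0,1]
    - [-0.39,0.1,0,0,0,0,1]
    - [-0.39,0.1,0,0,0,0,1]

```text
time_s: 2.93
tcp_pos: [0.3956, 0.2877, 0.2315]
ee_rot: [3.141, -0.0, 1.57]
force: [1.7, -0.9, 0.0]
grip_width: 0.0852
```

Emit:
apply_moves:
  deltas:
    - [-0.39,0.1,0,0,0,0,1]
    - [-0.39,0.1,0,0,0,0,1]
    - [-0.39,0.1,0,0,0,0,1]
    - [-0.39,0.1,0,0,0,0,1]
    - [-0.39,0.1,0,0,0,0,1]

```text
time_s: 3.35
tcp_pos: [0.4456, 0.0927, 0.2317]
ee_rot: [3.141, -0.0, 1.571]
force: [1.3, 0.3, -0.1]
grip_width: 0.0855
```

Emit:
apply_moves:
  deltas:
    - [-0.39,0,0,0,0,0,1]
    - [-0.39,0,0,0,0,0,1]
    - [-0.39,0,0,0,0,0,1]
    - [-0.39,0,0,0,0,0,1]
    - [-0.39,0,0,0,0,0,1]

```text
time_s: 3.77
tcp_pos: [0.4451, -0.1023, 0.2317]
ee_rot: [3.141, 0.0, 1.571]
force: [-0.1, 0.5, -0.4]
grip_width: 0.0855
```

Emit:
apply_moves:
  deltas:
    - [-0.39,0,0,0,0,0,1]
    - [-0.3,0,0,0,0,0,1]
    - [0,0,0,0,0,0,1]

```text
time_s: 4.02
tcp_pos: [0.4445, -0.1761, 0.2317]
ee_rot: [3.141, 0.003, 1.563]
force: [-0.1, -0.8, 1.4]
grip_width: 0.0857
```

```bash
python3 - <<'E'
from h import *
o=st();print(o['q'].round(2))
d=look("wrist","w1.png")
for t in ["flat_grip","flat_pad","wedge_grip","wedge_nose"]:
    print(t,[(round(r["confidence"],2),np.round(r["position"],4)) for r in arm.mark_of("wrist",t)[:3]])
st()
E
```

```text
4.02 p [ 444.5 -176.1  231.7] rpy [179.95   0.19  89.53] F [-0.1  -0.82  1.37] w 85.7
[ 0.13  0.29  0.19  1.94 -0.06  0.91  1.92]
flat_grip [(0.81, array([ 0.4156, -0.2494,  0.021 ]))]
flat_pad [(0.71, array([ 0.4787, -0.2441,  0.0075]))]
wedge_grip [(0.66, array([ 0.4252, -0.1401,  0.0238]))]
wedge_nose [(0.73, array([ 0.5205, -0.1355,  0.0157]))]
4.27 p [ 445.5 -168.1  231.3] rpy [ 1.80e+02 -3.00e-02  9.01e+01] F [ 1.   -0.02 -0.17] w 85.4
```

View pics/w1.png

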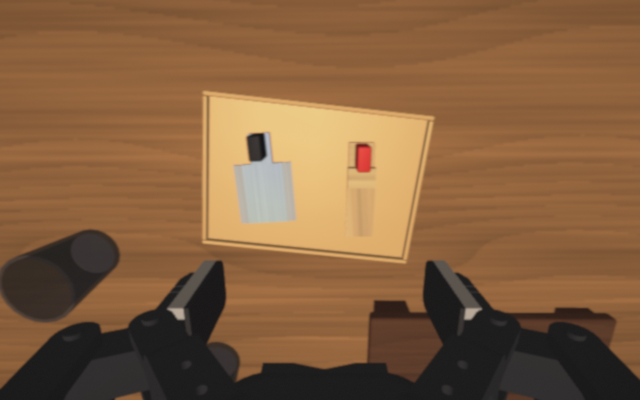

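```bash
cat >> h.py <<'E'
def block(c,d,t):
    R=arm.outline_of(c,t)
    if not R: return
    m=R[0]["region"];W=pts(d)[m]
    print(t,R[0]["confidence"],m.sum())
    return W[~np.isnan(W[:,0])]
E
python3 - <<'E'
from h import *
d=arm.camera("wrist");W=pts(d)
im=d["img"].astype(int)
box=(W[...,0]>.36)&(W[...,0]<.55)&(W[...,1]>-.32)&(W[...,1]<-.07)
hi=box&(W[...,2]>.030)
red=(im[...,2]>150)&(im[...,1]<90)
blk=(im.max(-1)<60)
for n,m in(("flat",hi&(W[...,1]<-.19)),("wedge",hi&(W[...,1]>-.19))):
    P=W[m];c=P[:,:2].mean(0);r=cv2.minAreaRect((P[:,:2]*1000).astype(np.float32))
    print(n,len(P),c.round(4),r,np.percentile(P[:,2],[5,50,95]).round(4))
# tongue
m=box&(W[...,1]<-.19)&(im.min(-1)>140)&(W[...,2]<.03)
P=W[m];print(len(P),cv2.minAreaRect((P[:,:2]*1000).astype(np.float32)))
m=box&(W[...,1]>-.19)&(W[...,2]>.0115)&(W[...,2]<.028)&(W[...,0]<.525)&(W[...,1]<-.11)
P=W[m];print(len(P),cv2.minAreaRect((P[:,:2]*1000).astype(np.float32)))
m=box&(W[...,2]<.008);print(m.sum(),np.median(W[m],0))
st()
E
```

```text
flat 17784 [ 0.4355 -0.219 ] ((432.7668151855469, -229.90756225585938), (68.09017181396484, 45.55583953857422), 63.45769119262695) [0.2551 0.3003 0.3188]
wedge 24166 [ 0.4351 -0.1316] ((431.27288818359375, -140.68890380859375), (96.18244934082031, 38.91609191894531), 72.02761840820312) [0.2599 0.307  0.3203]
3609 ((453.3452453613281, -245.1254119873047), (103.4084243774414, 65.53568267822266), 2.9564173221588135)
2392 ((446.56610107421875, -156.08770751953125), (79.14579010009766, 144.22653198242188), 84.95066833496094)
26298 [ 0.43277934 -0.18654876  0.00614498]
4.32 p [ 445.5 -168.   231.3] rpy [ 1.800e+02 -3.000e-02  9.012e+01] F [-0.71  0.08 -0.49] w 85.7
```

```bash
python3 - <<'E'
from h import *
d=arm.camera("wrist");W=pts(d)
im=d["img"].astype(int)
box=(W[...,0]>.36)&(W[...,0]<.55)&(W[...,1]>-.32)&(W[...,1]<-.07)&(W[...,2]<.05)
hi=box&(W[...,2]>.031)
for n,m in(("flat",hi&(W[...,1]<-.19)),("wedge",hi&(W[...,1]>-.19))):
    P=W[m];c=P[:,:2].mean(0);r=cv2.minAreaRect((P[:,:2]*1000).astype(np.float32))
    print(n,len(P),c.round(4),r,np.percentile(P[:,2],[5,50,95]).round(4))
m=box&(W[...,1]<-.19)&(im[...,0]>120)&(W[...,2]<.03)
P=W[m];print("flat plate",len(P),cv2.minAreaRect((P[:,:2]*1000).astype(np.float32)))
T=P[P[:,0]>.44]; print("tongue",T.mean(0),cv2.minAreaRect((T[:,:2]*1000).astype(np.float32)))
for a in(.45,.46,.47,.48,.49): 
    q=T[abs(T[:,0]-a)<.002]; print(a,q[:,1].min().round(4),q[:,1].max().round(4))
m=box&(W[...,1]>-.17)&(W[...,2]>.0105)&(W[...,2]<.028)&(W[...,0]>.445)&(W[...,0]<.525)&(W[...,1]<-.11)
P=W[m];print("wedge tongue",len(P))
for a in np.arange(.445,.53,.01): 
    q=P[abs(P[:,0]-a)<.002]
    if len(q): print(a.round(3),q[:,1].min().round(4),q[:,1].max().round(4),np.median(q[:,2]).round(4))
cv2.imwrite("pics/w2.png",cv2.resize(d["img"][80:280,190:450],None,fx=3,fy=3,interpolation=2))
E
```

```text
flat 414 [ 0.4141 -0.2454] ((414.66204833984375, -246.2748260498047), (26.080036163330078, 14.25535774230957), 2.933637857437134) [0.0336 0.0399 0.0413]
wedge 373 [ 0.4256 -0.137 ] ((426.05303955078125, -136.80819702148438), (13.936569213867188, 25.273033142089844), 88.97354888916016) [0.0379 0.0402 0.0415]
flat plate 9543 ((436.4458923339844, -243.85897827148438), (140.9655303955078, 107.69850158691406), 0.00958828255534172)
tongue [ 0.46910307 -0.2368132   0.00993865] ((472.0076599121094, -234.3064727783203), (67.2327651977539, 89.54627990722656), 2.4495723247528076)
0.45 -0.2801 -0.1909
0.46 -0.279 -0.19
0.47 -0.2782 -0.1901
0.48 -0.2772 -0.1914
0.49 -0.2769 -0.2098
wedge tongue 1722
0.445 -0.1516 -0.1227 0.0221
0.455 -0.1515 -0.1223 0.0219
0.465 -0.1522 -0.1221 0.0211
0.475 -0.1523 -0.1224 0.0201
0.485 -0.1521 -0.1231 0.0189
0.495 -0.1518 -0.1227 0.0174
0.505 -0.1527 -0.1232 0.0161
0.515 -0.1526 -0.1228 0.0148
```

View pics/w2.png

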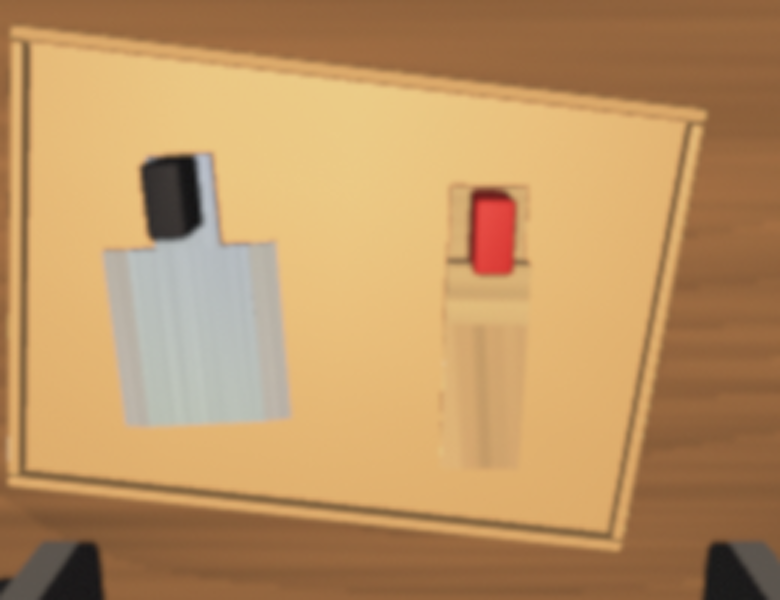

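Emit:
apply_moves:
  deltas:
    - [-0.395,-0.155,0.2,0,0,0,0]
    - [-0.395,-0.155,0.3,0,0,-1,-0.2]
    - [0,0,0.35,0,0,0,-0.2]
    - [0,0,0.35,0,0,0,-0.2]
    - [0,0,0.2,0,0,0,-0.2]

```text
time_s: 4.78
tcp_pos: [0.4181, -0.2353, 0.0969]
ee_rot: [-3.14, -0.001, 1.641]
force: [-0.2, 0.5, 0.1]
grip_width: 0.034
```

Emit:
apply_moves:
  deltas:
    - [0,0,0,0,0,0,-0.2]
    - [0,0,0,0,0,0,-0.2]

```text
time_s: 4.95
tcp_pos: [0.4189, -0.2354, 0.0992]
ee_rot: [-3.14, -0.001, 1.641]
force: [1.0, 1.2, 0.6]
grip_width: 0.0334
```

```bash
python3 - <<'E'
from h import *
look("wrist","w3.png");st()
E
```

```text
5.0 p [ 419.7 -235.8  100.2] rpy [179.98   0.    94.04] F [ 0.44 -0.12  0.39] w 34.1
```

View pics/w3.png

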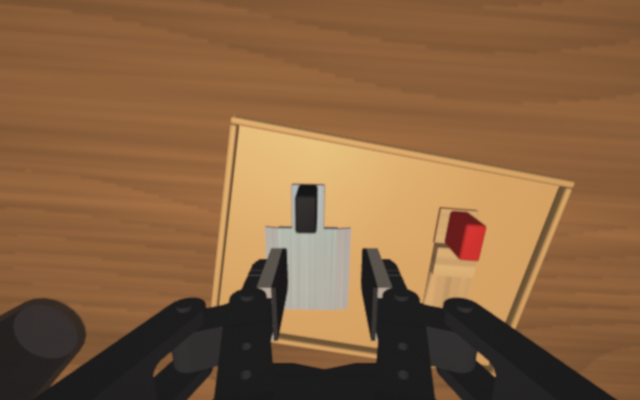

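Emit:
apply_moves:
  deltas:
    - [-0.107,-0.058,0.2,0,0,0,-0.2]
    - [0,0,0.2,0,0,0,-0.2]
    - [0,0,0,0,0,0,-0.2]

```text
time_s: 5.25
tcp_pos: [0.414, -0.2471, 0.059]
ee_rot: [-3.141, -0.0, 1.641]
force: [-0.3, 1.5, -0.0]
grip_width: 0.0341
```

```bash
python3 - <<'E'
from h import *
d=look("wrist","w4.png");W=pts(d)
m=(W[...,2]>.034)&(W[...,2]<.046)&(W[...,0]>.39)&(W[...,0]<.44)&(abs(W[...,1]+.247)<.012)
P=W[m];print(len(P),cv2.minAreaRect((P[:,:2]*1000).astype(np.float32)))
st()
E
```

```text
1254 ((414.34393310546875, -246.84197998046875), (26.71938133239746, 13.957845687866211), 3.4150238037109375)
5.3 p [ 414.2 -246.9   60.1] rpy [-1.7999e+02 -2.0000e-02  9.4010e+01] F [-0.53 -0.61  0.5 ] w 34.1
```

View pics/w4.png

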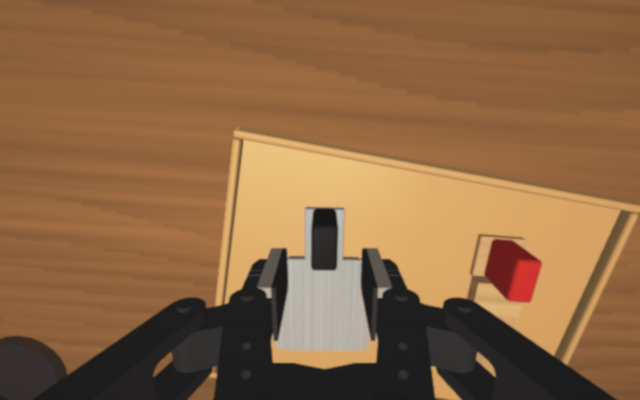

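Emit:
apply_moves:
  deltas:
    - [0,0,0.23,0,0,0,-0.2]
    - [0,0,0.23,0,0,0,-0.2]
    - [0,0,0,0,0,0,-0.2]
    - [0,0,0,0,0,0,-1]
    - [0,0,0,0,0,0,-1]

```text
time_s: 5.72
tcp_pos: [0.4149, -0.2475, 0.0153]
ee_rot: [3.14, 0.001, 1.641]
force: [0.9, 0.1, -1.0]
grip_width: 0.013
```

Emit:
apply_moves:
  deltas:
    - [0,0,0,0,0,0,-1]
    - [0,0,0,0,0,0,-1]
    - [0,0,0,0,0,0,-1]
    - [0,0,-0.15,0,0,0,-1]
    - [0,0,-0.2,0,0,0,-1]

```text
time_s: 6.13
tcp_pos: [0.4135, -0.2468, 0.049]
ee_rot: [-3.14, -0.001, 1.641]
force: [-1.0, -0.1, -2.4]
grip_width: 0.0127
```

```bash
python3 - <<'E'
from h import *
look("wrist","w5.png");st()
E
```

```text
6.18 p [ 415.  -247.8   52.6] rpy [1.7984e+02 9.0000e-02 9.3970e+01] F [ 2.02 -0.82  1.24] w 13.0
```

View pics/w5.png

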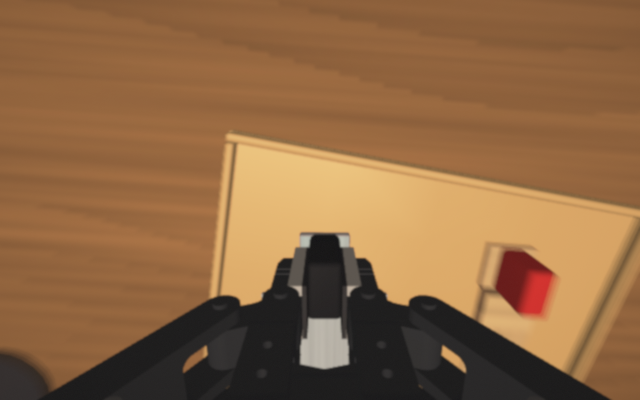

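```bash
python3 - <<'E'
from h import *
for c in("scene","side"):
    d=arm.camera(c);W=pts(d)
    m=(abs(W[...,2]-.046)<.006)&(W[...,0]>.57)&(W[...,0]<.82)&(W[...,1]>-.17)&(W[...,1]<.2)
    n,l,s,_=cv2.connectedComponentsWithStats(m.astype(np.uint8))
    k=1+np.argmax(s[1:,4]);P=W[l==k];r=cv2.minAreaRect((P[:,:2]*1000).astype(np.float32))
    print(c,len(P),r,np.median(P[:,2]))
    # near edge & left edge line fits
    for y in(-.10,-.05,0,.05,.1,.14):
        q=P[abs(P[:,1]-y)<.003]; print(" y",y,"xmin",np.percentile(q[:,0],1).round(4),end=";")
    for x in(.62,.65,.68,.70):
        q=P[abs(P[:,0]-x)<.003]; print(" x",x,"ymax",np.percentile(q[:,1],99).round(4),"ymin",np.percentile(q[:,1],1).round(4),end=";")
    print()
    for t in ["riser","riser_corner"]:
        print(t,[(round(r["confidence"],2),np.round(r["position"],4)) for r in arm.mark_of(c,t)[:2]])
E
```

```text
scene 3208 ((696.1403198242188, 12.885467529296875), (281.3589782714844, 183.78350830078125), 89.33058166503906) 0.04683627663927081
 y -0.1 xmin 0.6082; y -0.05 xmin 0.6085; y 0 xmin 0.6092; y 0.05 xmin 0.6112; y 0.1 xmin 0.6142; y 0.14 xmin 0.6135; x 0.62 ymax 0.1531 ymin -0.1191; x 0.65 ymax 0.1526 ymin -0.1197; x 0.68 ymax 0.1521 ymin -0.014; x 0.7 ymax 0.1518 ymin 0.0221;
riser [(0.55, array([ 0.6964,  0.0125, -0.0018]))]
riser_corner [(0.88, array([0.6377, 0.12  , 0.0468])), (0.47, array([ 0.5168, -0.1368,  0.0127]))]
side 1474 ((695.2061767578125, 10.346160888671875), (281.72528076171875, 181.34112548828125), 89.65560150146484) 0.044368340425209596
 y -0.1 xmin 0.6052; y -0.05 xmin 0.6269; y 0 xmin 0.662; y 0.05 xmin 0.695; y 0.1 xmin 0.699; y 0.14 xmin 0.7036; x 0.62 ymax -0.0671 ymin -0.1283; x 0.65 ymax -0.0159 ymin -0.1278; x 0.68 ymax 0.0212 ymin -0.1287; x 0.7 ymax 0.1331 ymin -0.1238;
riser [(0.62, array([0.699 , 0.0085, 0.0026]))]
riser_corner []
```

Emit:
apply_moves:
  deltas:
    - [0.1,0.05,-0.3,0,0,0,-1]
    - [0.3,0.1,-0.2,0,0,0,-1]
    - [0.3,0.1,0,0,0,0,-1]
    - [0.3,0.1,0,0,0,0,-1]
    - [0.3,0.1,0,0,0,0,-1]

```text
time_s: 6.9
tcp_pos: [0.4499, -0.1131, 0.0983]
ee_rot: [-3.141, -0.0, 1.64]
force: [1.4, -0.5, -3.5]
grip_width: 0.0126
```

Emit:
apply_moves:
  deltas:
    - [0.3,0,0,0,0,0,-1]
    - [0.3,0,0,0,0,0,-1]
    - [0.3,0,0,0,0,0,-1]
    - [0.3,0,0,0,0,0,-1]
    - [0.3,0,0,0,0,0,-1]

```text
time_s: 7.32
tcp_pos: [0.4387, 0.0366, 0.0979]
ee_rot: [-3.14, 0.0, 1.64]
force: [1.7, 0.3, -1.9]
grip_width: 0.0126
```

Emit:
apply_moves:
  deltas:
    - [0.29,0.17,0,0,0,0.4,-1]
    - [0.29,0.17,0,0,0,0.4,-1]
    - [0.29,0.18,0.1,0,0,0.42,-1]
    - [0,0,0.1,0,0,0,-1]
    - [0,0,0,0,0,0,-1]

```text
time_s: 7.73
tcp_pos: [0.4871, 0.1262, 0.0761]
ee_rot: [-3.139, 0.001, 1.559]
force: [-0.1, -1.4, -1.6]
grip_width: 0.0125
```

```bash
python3 - <<'E'
from h import *
d=look("wrist","w6.png");W=pts(d)
m=(abs(W[...,2]-.046)<.005)&(W[...,0]>.59)&(W[...,0]<.70)&(W[...,1]>0)&(W[...,1]<.2)
P=W[m];print(len(P))
if len(P):
    print(np.median(P[:,2]))
    for y in np.arange(0.02,.16,.02):
        q=P[abs(P[:,1]-y)<.003]
        if len(q): print("y",y.round(2),"xmin",q[:,0].min().round(4))
    for x in (.62,.63,.64,.65):
        q=P[abs(P[:,0]-x)<.003]
        if len(q): print("x",x,"ymax",q[:,1].max().round(4))
for t in ["flat_grip","flat_pad","riser_corner"]:
    print(t,[(round(r["confidence"],2),np.round(r["position"],4)) for r in arm.mark_of("wrist",t)[:2]])
look("side","s6.png",(280,120,480,270),3.5)
st()
E
```

```text
0
flat_grip [(0.94, array([0.4877, 0.1245, 0.083 ]))]
flat_pad [(0.71, array([0.5503, 0.1241, 0.0673]))]
riser_corner []
7.98 p [487.5 123.1  78.7] rpy [-1.7998e+02  2.0000e-02  8.9020e+01] F [ 1.03  0.28 -2.98] w 12.7
```

View pics/w6.png

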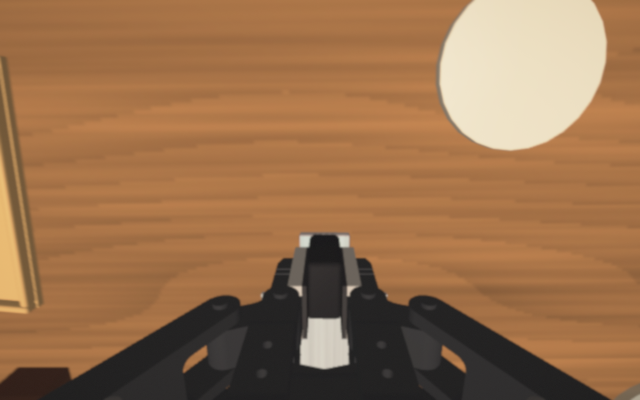

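View pics/s6.png

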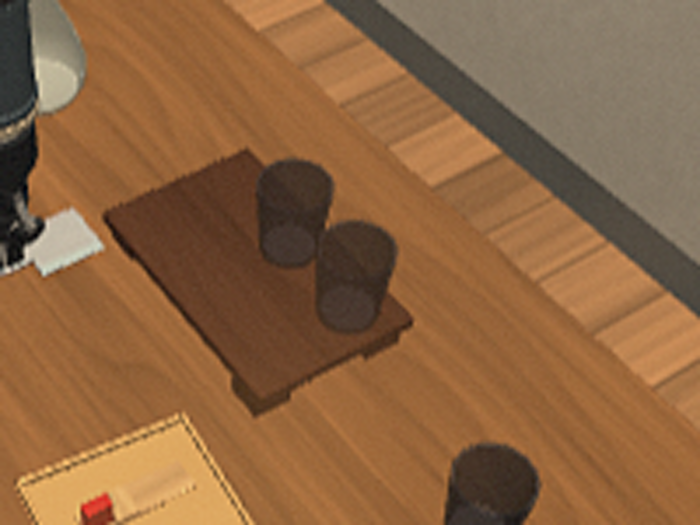

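Emit:
apply_moves:
  deltas:
    - [0,0,0.22,0,0,0,-1]
    - [0,0,0.22,0,0,0,-1]
    - [0,0,0.2,0,0,0,-1]
    - [0,0,0,0,0,0,-1]

```text
time_s: 8.32
tcp_pos: [0.4862, 0.123, 0.0123]
ee_rot: [-3.138, 0.001, 1.554]
force: [-0.5, -0.6, -2.1]
grip_width: 0.0127
```

Emit:
apply_moves:
  deltas:
    - [0,0,0,0,0,0,-1]
    - [0,0,0,0,0,0,-1]

```text
time_s: 8.48
tcp_pos: [0.4883, 0.1238, 0.0155]
ee_rot: [3.141, -0.0, 1.554]
force: [0.6, -0.0, -1.8]
grip_width: 0.013
```

```bash
python3 - <<'E'
from h import *
for i in range(3): arm.camera("wrist");st()
E
```

```text
8.53 p [488.5 124.   15.8] rpy [ 1.7991e+02 -3.0000e-02  8.9070e+01] F [ 0.16 -0.59 -2.5 ] w 12.7
8.58 p [488.6 124.2  15.8] rpy [ 1.7989e+02 -3.0000e-02  8.9080e+01] F [ 0.48 -0.5  -1.61] w 13.3
8.63 p [488.5 124.4  15.7] rpy [ 1.7989e+02 -4.0000e-02  8.9100e+01] F [ 0.68 -0.31 -3.  ] w 12.8
```

Emit:
apply_moves:
  deltas:
    - [0,0,0.04,0,0,0,-1]
    - [0,0,0.015,0,0,0,-1]
    - [0,0,0,0,0,0,-1]

```text
time_s: 8.88
tcp_pos: [0.4884, 0.1245, 0.0103]
ee_rot: [3.14, -0.001, 1.555]
force: [-3.0, 0.1, 17.0]
grip_width: 0.0125
```

Emit:
apply_moves:
  deltas:
    - [0,0,0.01,0,0,0,-1]
    - [0,0,0,0,0,0,-1]

```text
time_s: 9.05
tcp_pos: [0.4884, 0.1245, 0.0102]
ee_rot: [3.139, -0.001, 1.555]
force: [-5.7, -0.4, 33.7]
grip_width: 0.0132
```

```bash
python3 - <<'E'
from h import *
for i in range(2): arm.camera("wrist");st()
E
```

```text
9.1 p [488.4 124.5  10.2] rpy [ 1.7987e+02 -8.0000e-02  8.9100e+01] F [-6.5  -0.9  32.55] w 12.7
9.15 p [488.4 124.5  10.2] rpy [ 1.7987e+02 -8.0000e-02  8.9100e+01] F [-6.33 -1.04 33.52] w 13.1
```

Emit:
apply_moves:
  deltas:
    - [0,0,-0.018,0,0,0,-1]
    - [0,0,0,0,0,0,-1]
    - [0,0.1,0,0,0,0,-1]
    - [0,0.1,0,0,0,0,-1]

```text
time_s: 9.48
tcp_pos: [0.5005, 0.1239, 0.0101]
ee_rot: [-3.129, 0.001, 1.557]
force: [-19.3, 0.1, 26.0]
grip_width: 0.0127
```

```bash
python3 - <<'E'
from h import *
st();d=arm.camera("wrist");st()
d=look("side","s7.png",(280,140,400,230),6)
W=pts(d)
st()
E
```

```text
9.48 p [500.5 123.9  10.1] rpy [-1.7925e+02  4.0000e-02  8.9190e+01] F [-19.31   0.07  26.03] w 12.7
9.53 p [505.6 123.9  10.2] rpy [-1.7967e+02  1.0000e-02  8.9150e+01] F [ 1.99 -0.19  0.36] w 12.8
9.58 p [506.8 124.   10.1] rpy [-179.85   -0.     89.13] F [-7.4   0.37 18.94] w 12.8
```

View pics/s7.png

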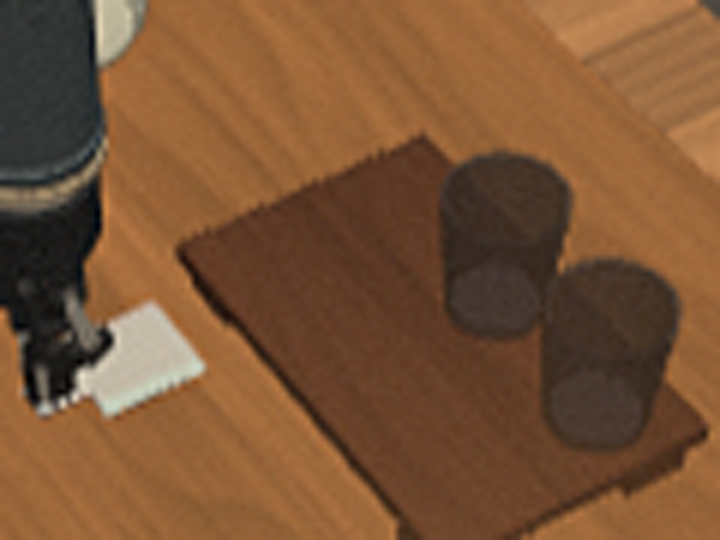

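Emit:
apply_moves:
  deltas:
    - [0,0,-0.025,0,0,0,-1]
    - [0,0.1,0,0,0,0,-1]
    - [0,0.1,0,0,0,0,-1]
    - [0,0.1,0,0,0,0,-1]
    - [0,0,0,0,0,0,-1]

```text
time_s: 10.0
tcp_pos: [0.541, 0.1234, 0.0122]
ee_rot: [3.139, -0.0, 1.555]
force: [0.1, 0.3, -2.9]
grip_width: 0.0129
```

Emit:
apply_moves:
  deltas:
    - [0,0,0,0,0,0,-1]
    - [0,0,0,0,0,0,-1]

```text
time_s: 10.17
tcp_pos: [0.5373, 0.1234, 0.0119]
ee_rot: [-3.141, 0.0, 1.555]
force: [-0.5, -0.4, -2.7]
grip_width: 0.0129
```

```bash
python3 - <<'E'
from h import *
st();d=arm.camera("wrist");st()
d=look("side","s8.png",(280,140,400,230),6)
print([(round(r["confidence"],2),np.round(r["position"],4)) for r in arm.mark_of("side","flat_grip")[:2]])
d=look("scene","c8.png",(240,180,440,320),4)
for t in("flat_grip","riser_corner"):print([(round(r["confidence"],2),np.round(r["position"],4)) for r in arm.mark_of("scene",t)[:2]])
st()
E
```

```text
10.17 p [537.3 123.4  11.9] rpy [-1.7995e+02  2.0000e-02  8.9110e+01] F [-0.46 -0.44 -2.71] w 12.9
10.22 p [537.1 123.4  12. ] rpy [-1.7994e+02  2.0000e-02  8.9110e+01] F [ 0.09 -0.82 -2.77] w 12.7
[(0.66, array([0.5343, 0.1244, 0.017 ]))]
[(0.74, array([0.537 , 0.1215, 0.0216])), (0.73, array([0.6713, 0.3989, 0.0033]))]
[(0.74, array([0.6371, 0.124 , 0.0487]))]
10.47 p [537.5 123.5  12.3] rpy [-179.99    0.     89.12] F [-1.23  0.71 -3.51] w 12.9
```

View pics/s8.png

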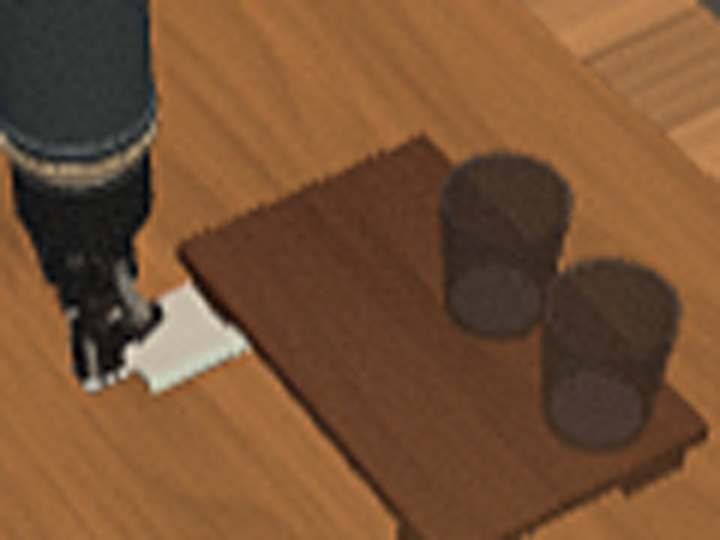

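View pics/c8.png

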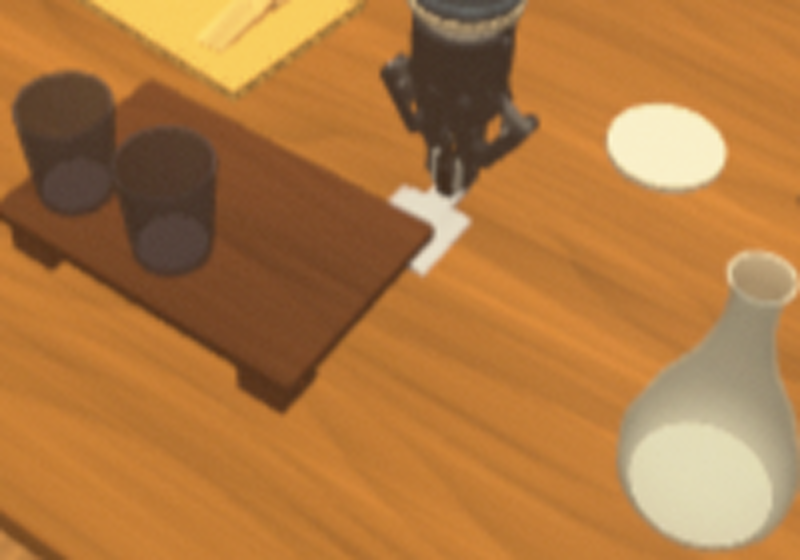

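Emit:
apply_moves:
  deltas:
    - [0,0.1,0,0,0,0,-1]
    - [0,0.1,0,0,0,0,-1]
    - [0,0.1,0,0,0,0,-1]
    - [0,0.05,0,0,0,0,-1]
    - [0,0,0,0,0,0,-1]

```text
time_s: 10.88
tcp_pos: [0.5738, 0.1229, 0.0123]
ee_rot: [3.141, -0.0, 1.555]
force: [-0.4, 0.2, -2.0]
grip_width: 0.013
```

Emit:
apply_moves:
  deltas:
    - [0,0,0,0,0,0,-1]
    - [0,0,0,0,0,0,-1]

```text
time_s: 11.05
tcp_pos: [0.5719, 0.1229, 0.0121]
ee_rot: [-3.141, 0.0, 1.555]
force: [-1.2, -0.7, -2.8]
grip_width: 0.0127
```

```bash
python3 - <<'E'
from h import *
st()
d=look("side","s9.png",(280,140,400,230),6)
d=look("scene","c9.png",(240,180,440,320),4)
for t in("flat_grip","riser_corner","flat"):print([(round(r["confidence"],2),np.round(r["position"],4)) for r in arm.mark_of("scene",t)[:2]])
st()
E
```

```text
11.05 p [571.9 122.9  12.1] rpy [-1.7994e+02  1.0000e-02  8.9110e+01] F [-1.22 -0.73 -2.76] w 12.7
[]
[(0.61, array([0.6345, 0.1191, 0.0476]))]
[(0.56, array([ 0.5705,  0.1178, -0.0017]))]
11.3 p [572.4 123.   12.3] rpy [-179.98    0.     89.12] F [ 0.    0.18 -2.46] w 12.9
```

View pics/c9.png

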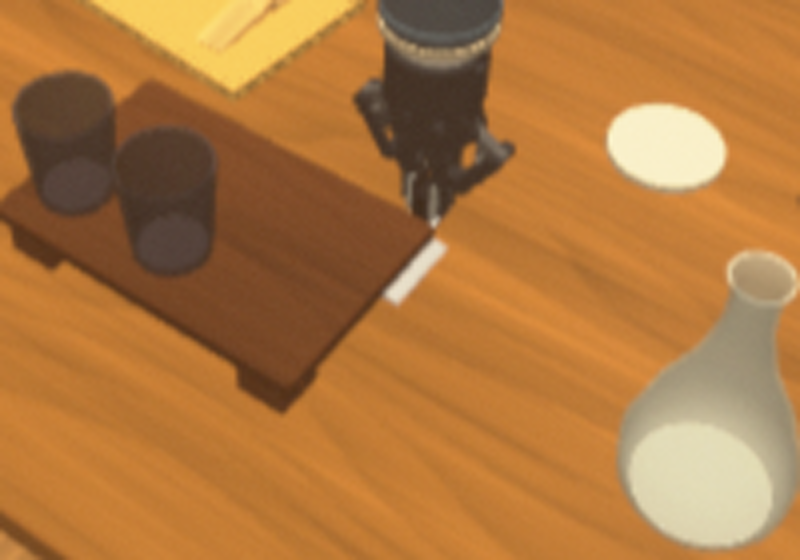

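Emit:
apply_moves:
  deltas:
    - [0,0,0.02,0,0,0,-1]
    - [0,0,0,0,0,0,-1]
    - [0,0,0,0,0,0,-0.3]
    - [0,0,0,0,0,0,-0.3]
    - [0,0,0,0,0,0,-0.3]

```text
time_s: 11.72
tcp_pos: [0.5729, 0.1229, 0.0104]
ee_rot: [3.141, -0.0, 1.555]
force: [0.0, 0.6, 0.1]
grip_width: 0.0299
```

Emit:
apply_moves:
  deltas:
    - [0,0,-0.1,0,0,0,-0.3]
    - [0,0,-0.2,0,0,0,-0.3]
    - [0,0,-0.3,0,0,0,-0.3]
    - [0,-0.1,-0.3,0,0,0,-0.3]
    - [0,-0.3,-0.2,0,0,0,-0.3]

```text
time_s: 12.13
tcp_pos: [0.5368, 0.1234, 0.1235]
ee_rot: [3.135, -0.001, 1.554]
force: [0.1, 0.3, 0.6]
grip_width: 0.0303
```

```bash
python3 - <<'E'
from h import *
st()
d=look("side","s10.png",(280,140,400,230),6)
for t in("flat_grip","riser_corner","flat"):print([(round(r["confidence"],2),np.round(r["position"],4)) for r in arm.mark_of("side",t)[:2]])
d=look("scene","c10.png",(240,180,440,320),4)
W=pts(d);m=(W[...,2]>.02)&(W[...,2]<.045)&(W[...,0]>.55)&(W[...,0]<.592)&(abs(W[...,1]-.123)<.03)
P=W[m];print(len(P),P.mean(0) if len(P) else 0)
for t in("flat_grip","riser_corner","flat"):print([(round(r["confidence"],2),np.round(r["position"],4)) for r in arm.mark_of("scene",t)[:2]])
d=look("wrist","w10.png")
for t in("flat_grip","riser_corner","flat"):print([(round(r["confidence"],2),np.round(r["position"],4)) for r in arm.mark_of("wrist",t)[:2]])
W=pts(d);m=(W[...,2]>.028)&(W[...,2]<.04)&(W[...,0]>.54)&(W[...,0]<.592)&(abs(W[...,1]-.123)<.03)
P=W[m];print(len(P),cv2.minAreaRect((P[:,:2]*1000).astype(np.float32)) if len(P)>5 else 0)
st()
E
```

```text
12.13 p [536.8 123.4 123.5] rpy [ 1.7962e+02 -5.0000e-02  8.9030e+01] F [0.13 0.31 0.57] w 30.3
[(0.61, array([0.5724, 0.1191, 0.0158]))]
[(0.94, array([0.6333, 0.1225, 0.0452]))]
[(0.72, array([0.5692, 0.124 , 0.0032])), (0.67, array([6.733e-01, 3.989e-01, 6.000e-04]))]
50 [0.57408783 0.12499149 0.03142987]
[(0.57, array([0.5717, 0.1244, 0.0197]))]
[(0.98, array([0.6355, 0.1196, 0.0467]))]
[(0.57, array([ 0.5687,  0.1205, -0.0046])), (0.44, array([0.3968, 0.2456, 0.0012]))]
[(0.59, array([0.5736, 0.1224, 0.0178]))]
[(0.84, array([0.6346, 0.1207, 0.0468]))]
[(0.69, array([ 0.5739,  0.1191, -0.0025]))]
649 ((572.0599365234375, 123.7196044921875), (13.629201889038086, 26.189247131347656), 89.00242614746094)
12.73 p [532.9 123.3 119.7] rpy [-1.7995e+02  3.0000e-02  8.9090e+01] F [-0.67  0.15  0.05] w 29.8
```

View pics/w10.png

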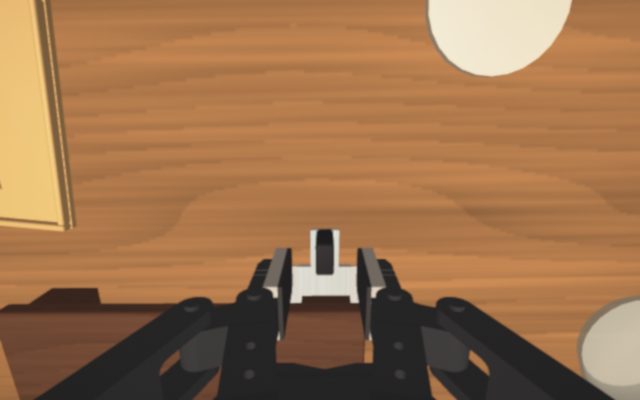

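View pics/c10.png

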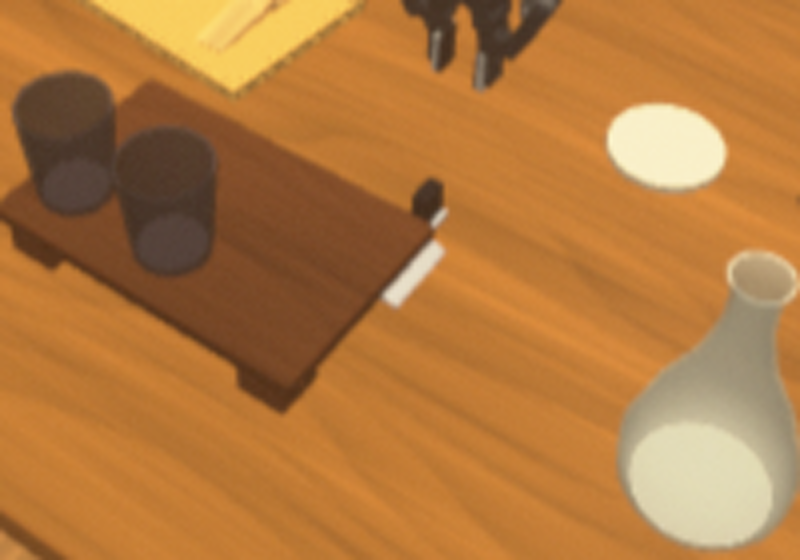

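Emit:
apply_moves:
  deltas:
    - [-0.2,-0.1,0,0,0,0,-0.2]
    - [-0.3,-0.1,0,0,0,0,-0.2]
    - [-0.3,-0.15,0,0,0,0,-0.2]
    - [-0.3,-0.15,0,0,0,0,-0.2]
    - [-0.3,-0.15,0,0,0,0,-0.2]

```text
time_s: 13.15
tcp_pos: [0.4649, -0.0167, 0.12]
ee_rot: [-3.141, 0.0, 1.556]
force: [1.1, -0.8, -0.5]
grip_width: 0.0339
```

Emit:
apply_moves:
  deltas:
    - [-0.3,-0.15,0,0,0,0,-0.2]
    - [-0.3,-0.13,0.1,0,0,0,-0.2]
    - [-0.3,-0.1,0.2,0,0,0,-0.2]
    - [-0.3,0,0.2,0,0,0,-0.2]
    - [0,0,0,0,0,0,-0.2]

```text
time_s: 13.57
tcp_pos: [0.4235, -0.1409, 0.068]
ee_rot: [-3.139, 0.002, 1.547]
force: [0.1, -1.3, -0.1]
grip_width: 0.0343
```

```bash
python3 - <<'E'
from h import *
st();arm.camera("side")
d=look("wrist","w11.png");W=pts(d)
m=(W[...,2]>.034)&(W[...,2]<.046)&(W[...,0]>.39)&(W[...,0]<.45)&(abs(W[...,1]+.137)<.015)
P=W[m];print(len(P),cv2.minAreaRect((P[:,:2]*1000).astype(np.float32)))
st()
E
```

```text
13.57 p [ 423.5 -140.9   68. ] rpy [-1.7984e+02  1.3000e-01  8.8630e+01] F [ 0.07 -1.28 -0.11] w 34.3
1138 ((426.0170593261719, -137.1050567626953), (13.990385055541992, 26.09232521057129), 89.18852233886719)
13.67 p [ 425.  -136.2   69.5] rpy [-179.89   -0.     88.89] F [0.82 1.3  0.38] w 33.8
```

View pics/w11.png

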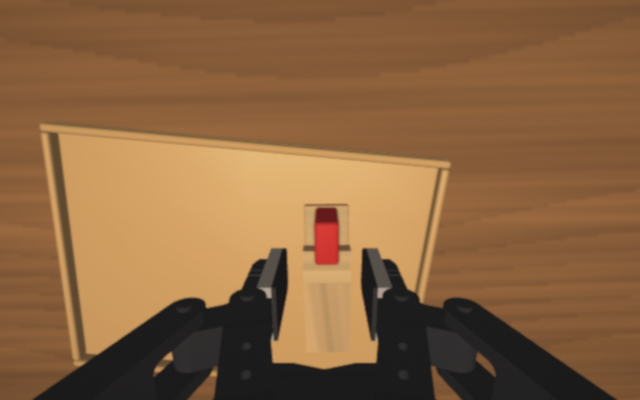

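Emit:
apply_moves:
  deltas:
    - [-0.005,0,0.2,0,0,0,-0.2]
    - [0,0,0.2,0,0,0,-0.2]
    - [0,0,0.14,0,0,0,-0.2]
    - [0,0,0,0,0,0,-0.2]
    - [0,0,0,0,0,0,-1]

```text
time_s: 14.08
tcp_pos: [0.4259, -0.1342, 0.0163]
ee_rot: [-3.141, -0.001, 1.557]
force: [-0.0, 0.2, -0.4]
grip_width: 0.0232
```

Emit:
apply_moves:
  deltas:
    - [0,0,0,0,0,0,-1]
    - [0,0,0,0,0,0,-1]
    - [0,0,0,0,0,0,-1]
    - [0,0,0,0,0,0,-1]

```text
time_s: 14.42
tcp_pos: [0.4263, -0.1352, 0.0171]
ee_rot: [3.14, 0.0, 1.556]
force: [-0.8, 1.0, 8.2]
grip_width: 0.0127
```

```bash
python3 - <<'E'
from h import *
o=st();print(o['q'].round(2))
E
```

```text
14.42 p [ 426.3 -135.2   17.1] rpy [1.7992e+02 1.0000e-02 8.9130e+01] F [-0.84  1.03  8.16] w 12.7
[ 0.12  0.6   0.12  2.25 -0.24  0.3   2.  ]
```

Emit:
apply_moves:
  deltas:
    - [0,0,-0.1,0,0,0,-1]
    - [0,0,-0.25,0,0,0,-1]
    - [0.1,0,-0.3,0,0,0,-1]
    - [0.2,0.05,-0.3,0,0,0,-1]
    - [0.3,0.1,-0.1,0,0,0,-1]

```text
time_s: 14.83
tcp_pos: [0.4419, -0.0775, 0.1249]
ee_rot: [3.138, 0.001, 1.55]
force: [0.4, -1.3, -1.3]
grip_width: 0.0129
```

Emit:
apply_moves:
  deltas:
    - [0.3,0.1,0,0,0,0,-1]
    - [0.3,0.1,0,0,0,0,-1]
    - [0.3,0.1,0,0,0,0,-1]
    - [0.3,0,0,0,0,0,-1]
    - [0.2,0,0,0,0,0,-1]

```text
time_s: 15.25
tcp_pos: [0.4741, 0.0673, 0.1216]
ee_rot: [3.141, -0.001, 1.558]
force: [0.1, 0.3, -1.0]
grip_width: 0.0129
```

```bash
python3 - <<'E'
from h import *
o=st();p=o["tcp_pos"];psi=o["ee_rot"][2]
tgt=np.array([.50,.27]);N=23
d=(tgt-p[:2])/N
for i in range(N):
    a=psi-np.radians(4)*i
    print(i,round((d[0]*np.cos(a)+d[1]*np.sin(a))*10,3),round((d[0]*np.sin(a)-d[1]*np.cos(a))*10,3))
E
```

```text
15.25 p [474.1  67.3 121.6] rpy [ 1.7996e+02 -6.0000e-02  8.9250e+01] F [ 0.08  0.35 -1.04] w 12.9
0 0.088 0.01
1 0.089 0.004
2 0.089 -0.002
3 0.088 -0.008
4 0.088 -0.015
5 0.086 -0.021
6 0.085 -0.027
7 0.083 -0.033
8 0.08 -0.038
9 0.077 -0.044
10 0.074 -0.049
11 0.071 -0.054
12 0.067 -0.059
13 0.062 -0.063
14 0.058 -0.068
15 0.053 -0.071
16 0.048 -0.075
17 0.042 -0.078
18 0.037 -0.081
19 0.031 -0.083
20 0.025 -0.085
21 0.019 -0.087
22 0.013 -0.088
```

Emit:
apply_moves:
  deltas:
    - [0.09,0.01,0,0,0,1,-1]
    - [0.09,0,0,0,0,1,-1]
    - [0.09,0,0,0,0,1,-1]
    - [0.09,-0.01,0,0,0,1,-1]
    - [0.09,-0.015,0,0,0,1,-1]

```text
time_s: 15.67
tcp_pos: [0.4792, 0.1094, 0.1216]
ee_rot: [3.142, -0.0, 1.203]
force: [-0.6, 1.1, -0.5]
grip_width: 0.0127
```

Emit:
apply_moves:
  deltas:
    - [0.09,-0.02,0,0,0,1,-1]
    - [0.085,-0.03,0,0,0,1,-1]
    - [0.08,-0.03,0,0,0,1,-1]
    - [0.08,-0.04,0,0,0,1,-1]
    - [0.08,-0.04,0,0,0,1,-1]

```text
time_s: 16.08
tcp_pos: [0.4851, 0.1536, 0.1216]
ee_rot: [-3.141, -0.0, 0.854]
force: [0.4, -1.1, -0.6]
grip_width: 0.0131
```

Emit:
apply_moves:
  deltas:
    - [0.075,-0.05,0,0,0,1,-1]
    - [0.07,-0.055,0,0,0,1,-1]
    - [0.07,-0.06,0,0,0,1,-1]
    - [0.06,-0.06,0,0,0,1,-1]
    - [0.06,-0.07,0,0,0,1,-1]

```text
time_s: 16.5
tcp_pos: [0.4911, 0.198, 0.1216]
ee_rot: [-3.141, -0.0, 0.505]
force: [-0.4, 0.7, -0.4]
grip_width: 0.0131
```

Emit:
apply_moves:
  deltas:
    - [0.05,-0.07,0,0,0,1,-1]
    - [0.05,-0.075,0,0,0,1,-1]
    - [0.04,-0.08,0,0,0,1,-1]
    - [0.04,-0.08,0,0,0,1,-1]
    - [0.03,-0.08,0,0,0,1,-1]

```text
time_s: 16.92
tcp_pos: [0.4968, 0.2419, 0.1215]
ee_rot: [-3.141, 0.0, 0.156]
force: [-0.5, 0.0, -0.6]
grip_width: 0.0131
```

Emit:
apply_moves:
  deltas:
    - [0.02,-0.08,0,0,0,1,-1]
    - [0.02,-0.09,0,0,0,1,-1]
    - [0.01,-0.09,0,0,0,0.54,-1]
    - [0,0,0,0,0,0,-1]
    - [0,0,0,0,0,0,-1]

```text
time_s: 17.33
tcp_pos: [0.4994, 0.2678, 0.1212]
ee_rot: [3.141, 0.0, -0.016]
force: [-1.0, -0.2, -0.7]
grip_width: 0.0128
```

```bash
python3 - <<'E'
from h import *
o=st();print(o['q'].round(2))
look("scene","c12.png",(240,100,480,320),3)
for c in("scene","wrist"):
    arm.camera(c)
    for t in("wedge_grip","wedge_nose","decanter","scoop"):print(c,t,[(round(r["confidence"],2),np.round(r["position"],4)) for r in arm.mark_of(c,t)[:2]])
st()
E
```

```text
17.33 p [499.4 267.8 121.2] rpy [ 1.7999e+02  1.0000e-02 -9.1000e-01] F [-0.97 -0.19 -0.71] w 12.8
[-1.03  0.66  0.75  1.88 -0.59  0.84  0.01]
scene wedge_grip [(0.78, array([0.4987, 0.2684, 0.1268])), (0.69, array([ 0.4351,  0.4401, -0.0026]))]
scene wedge_nose [(0.57, array([0.4961, 0.1733, 0.1141]))]
scene decanter [(0.56, array([ 0.6717,  0.3994, -0.001 ])), (0.49, array([ 6.346e-01,  1.245e-01, -2.000e-04]))]
scene scoop [(0.71, array([0.4344, 0.4416, 0.0009]))]
wrist wedge_grip [(0.82, array([0.4995, 0.2649, 0.1259]))]
wrist wedge_nose []
wrist decanter [(0.85, array([0.6713, 0.3968, 0.0018]))]
wrist scoop []
17.88 p [499.8 267.5 121.3] rpy [-179.99   -0.     -1.06] F [ 0.17  0.7  -0.88] w 12.7
```

View pics/c12.png

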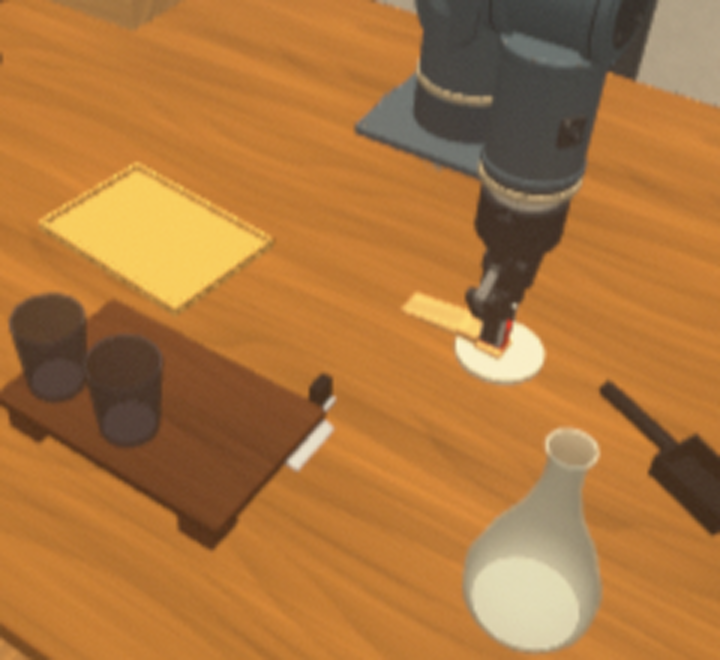

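Emit:
apply_moves:
  deltas:
    - [0.27,0,0,0,0,0,-1]
    - [0.27,0,0.1,0,0,0,-1]
    - [0.27,0,0.2,0,0,0,-1]
    - [0.27,0,0.2,0,0,0,-1]
    - [0.28,0,0.2,0,0,0,-1]

```text
time_s: 18.3
tcp_pos: [0.6368, 0.2653, 0.0504]
ee_rot: [-3.141, 0.0, -0.018]
force: [0.0, 0.5, -1.8]
grip_width: 0.0128
```

Emit:
apply_moves:
  deltas:
    - [0,0,0,0,0,0,-1]
    - [0,0,0.1,0,0,0,-1]
    - [0,0,0,0,0,0,-1]

```text
time_s: 18.55
tcp_pos: [0.6343, 0.2648, 0.0394]
ee_rot: [3.141, 0.003, -0.019]
force: [-1.1, 1.0, -1.3]
grip_width: 0.0129
```

```bash
python3 - <<'E'
from h import *
o=st();print(o['q'].round(2))
look("scene","c13.png",(240,180,480,330),3)
for c in("scene","side"):
    arm.camera(c)
    for t in("wedge_grip","wedge_nose"):print(c,t,[(round(r["confidence"],2),np.round(r["position"],4)) for r in arm.mark_of(c,t)[:2]])
st()
E
```

```text
18.55 p [634.3 264.8  39.4] rpy [ 1.7995e+02  1.5000e-01 -1.0600e+00] F [-1.06  1.03 -1.27] w 12.9
[-0.81  0.89  0.65  1.6  -0.66  0.88  0.08]
scene wedge_grip [(0.57, array([0.6353, 0.2688, 0.0447]))]
scene wedge_nose [(0.69, array([0.632 , 0.1739, 0.032 ])), (0.63, array([0.6358, 0.1238, 0.0502]))]
side wedge_grip [(0.72, array([0.6358, 0.2635, 0.0464])), (0.27, array([0.6338, 0.125 , 0.0433]))]
side wedge_nose [(0.45, array([0.633 , 0.1727, 0.0348])), (0.29, array([ 0.7018, -0.324 ,  0.0027]))]
18.9 p [635.6 265.6  42.2] rpy [-1.7995e+02 -5.0000e-02 -1.0200e+00] F [-0.48  0.34 -1.24] w 13.1
```

View pics/c13.png

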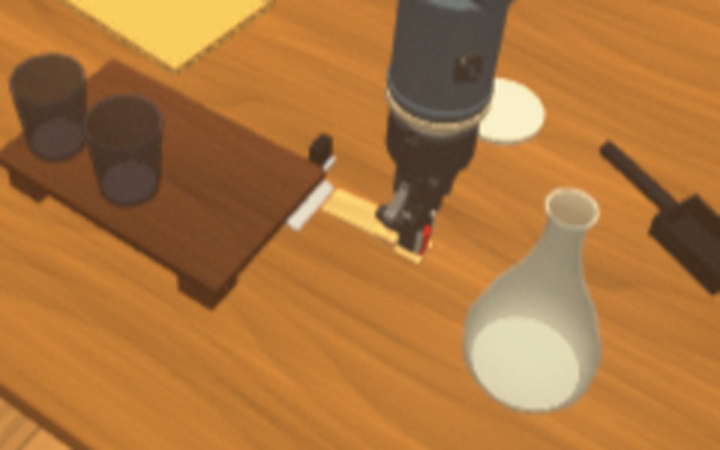

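Emit:
apply_moves:
  deltas:
    - [0,0,0.1,0,0,0,-1]
    - [0,0,0.1,0,0,0,-1]
    - [0,0,0.08,0,0,0,-1]
    - [0,0,0,0,0,0,-1]
    - [0,0,0,0,0,0,-1]

```text
time_s: 19.32
tcp_pos: [0.6352, 0.2649, 0.0121]
ee_rot: [3.141, 0.001, -0.018]
force: [-0.6, -0.3, -0.8]
grip_width: 0.013
```

```bash
python3 - <<'E'
from h import *
st();arm.camera("side");st();arm.camera("side");st()
E
```

```text
19.32 p [635.2 264.9  12.1] rpy [ 1.7997e+02  7.0000e-02 -1.0600e+00] F [-0.58 -0.27 -0.83] w 13.0
19.37 p [635.3 264.9  12.2] rpy [ 1.7997e+02  6.0000e-02 -1.0500e+00] F [-0.25  0.31 -2.5 ] w 13.1
19.42 p [635.3 264.9  12.4] rpy [ 1.7997e+02  5.0000e-02 -1.0600e+00] F [-0.26 -0.38 -1.35] w 13.0
```

Feel for the table.

Emit:
apply_moves:
  deltas:
    - [0,0,0.01,0,0,0,-1]
    - [0,0,0,0,0,0,-1]
    - [0,0,0,0,0,0,-1]

```text
time_s: 19.67
tcp_pos: [0.6356, 0.265, 0.012]
ee_rot: [3.141, 0.0, -0.018]
force: [-0.8, -0.6, -0.4]
grip_width: 0.0125
```

Emit:
apply_moves:
  deltas:
    - [0,0,0.006,0,0,0,-1]
    - [0,0,0,0,0,0,-1]
    - [0,0,0,0,0,0,-1]

```text
time_s: 19.92
tcp_pos: [0.6357, 0.2651, 0.0118]
ee_rot: [-3.142, -0.0, -0.018]
force: [-0.9, -0.6, 1.3]
grip_width: 0.0131
```

Emit:
apply_moves:
  deltas:
    - [0,0.1,0,0,0,0,-1]
    - [0,0.1,0,0,0,0,-1]
    - [0,0.1,0,0,0,0,-1]
    - [0,0.05,0,0,0,0,-1]
    - [0,0,0,0,0,0,-1]

```text
time_s: 20.33
tcp_pos: [0.6352, 0.2269, 0.0118]
ee_rot: [3.14, 0.0, -0.022]
force: [-0.3, -2.0, 2.4]
grip_width: 0.0128
```

Emit:
apply_moves:
  deltas:
    - [0,0,0,0,0,0,-1]
    - [0,0,0,0,0,0,-1]

```text
time_s: 20.5
tcp_pos: [0.6353, 0.2296, 0.0118]
ee_rot: [3.141, -0.0, -0.019]
force: [-0.2, -1.1, 1.9]
grip_width: 0.013
```

```bash
python3 - <<'E'
from h import *
st();look("scene","c14.png",(240,180,400,300),5);st()
E
```

```text
20.5 p [635.3 229.6  11.8] rpy [ 1.7997e+02 -1.0000e-02 -1.0800e+00] F [-0.17 -1.13  1.92] w 13.0
20.55 p [635.2 229.8  11.8] rpy [ 1.7998e+02 -2.0000e-02 -1.0600e+00] F [-0.6  -1.87  2.  ] w 12.3
```

View pics/c14.png

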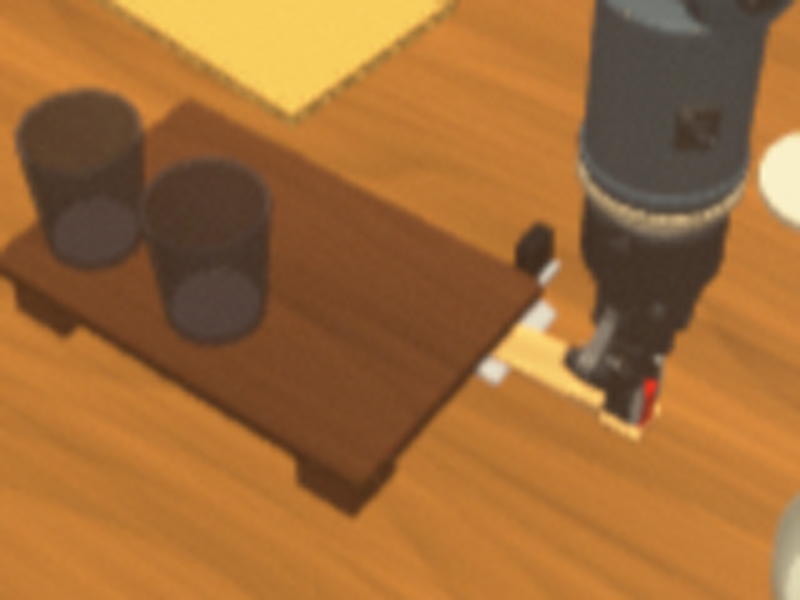

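Emit:
apply_moves:
  deltas:
    - [0,0.02,0,0,0,0,-1]
    - [0,0.02,0,0,0,0,-1]
    - [0,0.02,0,0,0,0,-1]
    - [0,0,0,0,0,0,-1]

```text
time_s: 20.88
tcp_pos: [0.635, 0.2244, 0.0118]
ee_rot: [-3.141, -0.0, -0.018]
force: [0.4, 1.8, 3.6]
grip_width: 0.0131
```

Emit:
apply_moves:
  deltas:
    - [0,0.02,0,0,0,0,-1]
    - [0,0.02,0,0,0,0,-1]
    - [0,0,0,0,0,0,-1]

```text
time_s: 21.13
tcp_pos: [0.6349, 0.2196, 0.0118]
ee_rot: [3.141, -0.0, -0.019]
force: [-0.3, 2.5, 4.3]
grip_width: 0.0128
```

Emit:
apply_moves:
  deltas:
    - [0,0.02,0,0,0,0,-1]
    - [0,0.02,0,0,0,0,-1]
    - [0,0,0,0,0,0,-1]

```text
time_s: 21.38
tcp_pos: [0.6349, 0.2155, 0.0118]
ee_rot: [3.141, -0.0, -0.019]
force: [-0.1, 2.3, 4.0]
grip_width: 0.0126
```

Emit:
apply_moves:
  deltas:
    - [0,0.02,-0.004,0,0,0,-1]
    - [0,0.02,0,0,0,0,-1]
    - [0,0,0,0,0,0,-1]

```text
time_s: 21.63
tcp_pos: [0.6344, 0.2108, 0.0118]
ee_rot: [3.14, 0.001, -0.019]
force: [-0.5, -0.8, 1.0]
grip_width: 0.0127
```

Emit:
apply_moves:
  deltas:
    - [0,0.02,0,0,0,0,-1]
    - [0,0.02,0,0,0,0,-1]
    - [0,0,0,0,0,0,-1]

```text
time_s: 21.88
tcp_pos: [0.6344, 0.207, 0.0118]
ee_rot: [3.141, 0.001, -0.019]
force: [0.8, 0.0, -1.6]
grip_width: 0.0127
```

Emit:
apply_moves:
  deltas:
    - [0,0.02,0,0,0,0,-1]
    - [0,0.015,0,0,0,0,-1]
    - [0,0,0,0,0,0,-1]

```text
time_s: 22.13
tcp_pos: [0.6345, 0.2038, 0.0119]
ee_rot: [3.141, 0.0, -0.019]
force: [1.1, -0.1, -0.3]
grip_width: 0.0129
```

Emit:
apply_moves:
  deltas:
    - [0,0.015,0,0,0,0,-1]
    - [0,0.015,0,0,0,0,-1]
    - [0,0,0,0,0,0,-1]

```text
time_s: 22.38
tcp_pos: [0.6345, 0.2011, 0.0121]
ee_rot: [3.141, 0.0, -0.019]
force: [0.4, 1.3, -0.0]
grip_width: 0.013
```

Emit:
apply_moves:
  deltas:
    - [0,0.01,0,0,0,0,-1]
    - [0,0.01,0,0,0,0,-1]
    - [0,0,0,0,0,0,-1]

```text
time_s: 22.63
tcp_pos: [0.6345, 0.1993, 0.0121]
ee_rot: [3.141, 0.0, -0.019]
force: [-0.5, -0.4, -1.3]
grip_width: 0.0127
```

Emit:
apply_moves:
  deltas:
    - [0,0.01,0,0,0,0,-1]
    - [0,0.01,0,0,0,0,-1]
    - [0,0,0,0,0,0,-1]

```text
time_s: 22.88
tcp_pos: [0.6345, 0.1973, 0.0121]
ee_rot: [3.141, -0.0, -0.019]
force: [-0.4, -0.1, -1.0]
grip_width: 0.0127
```

Emit:
apply_moves:
  deltas:
    - [0,0.01,0,0,0,0,-1]
    - [0,0.01,0,0,0,0,-1]
    - [0,0,0,0,0,0,-1]

```text
time_s: 23.13
tcp_pos: [0.6344, 0.1953, 0.0121]
ee_rot: [3.141, -0.0, -0.019]
force: [-0.7, -0.3, -0.6]
grip_width: 0.0131
```

Emit:
apply_moves:
  deltas:
    - [0,0.01,0,0,0,0,-1]
    - [0,0.01,0,0,0,0,-1]
    - [0,0,0,0,0,0,-1]

```text
time_s: 23.38
tcp_pos: [0.6344, 0.1933, 0.0121]
ee_rot: [3.141, 0.0, -0.019]
force: [0.3, 0.4, -0.4]
grip_width: 0.0131
```

Emit:
apply_moves:
  deltas:
    - [0,0.01,0,0,0,0,-1]
    - [0,0.01,0,0,0,0,-1]
    - [0,0,0,0,0,0,-1]

```text
time_s: 23.63
tcp_pos: [0.6344, 0.1913, 0.0121]
ee_rot: [3.141, -0.0, -0.019]
force: [-0.1, 0.3, -2.3]
grip_width: 0.013
```

Emit:
apply_moves:
  deltas:
    - [0,0.01,0,0,0,0,-1]
    - [0,0.01,0,0,0,0,-1]
    - [0,0,0,0,0,0,-1]

```text
time_s: 23.88
tcp_pos: [0.6342, 0.1896, 0.012]
ee_rot: [-3.141, 0.0, -0.018]
force: [-0.1, 0.1, -2.2]
grip_width: 0.0125
```

Emit:
apply_moves:
  deltas:
    - [0,0.01,0,0,0,0,-1]
    - [0,0.005,0,0,0,0,-1]
    - [0,0,0,0,0,0,-1]

```text
time_s: 24.13
tcp_pos: [0.6341, 0.1883, 0.0119]
ee_rot: [-3.141, 0.0, -0.018]
force: [1.2, 1.1, -3.1]
grip_width: 0.0127
```

```bash
python3 - <<'E'
from h import *
o=st();print(o["ft_torque"]);look("scene","c15.png",(240,180,400,300),5);o=st();print(o["ft_torque"])
E
```

```text
24.13 p [634.1 188.3  11.9] rpy [-1.7999e+02  2.0000e-02 -1.0400e+00] F [ 1.22  1.07 -3.08] w 12.7
[ 0.42503147 -0.02206785 -0.01979405]
24.18 p [634.1 188.3  11.9] rpy [-1.7999e+02  2.0000e-02 -1.0400e+00] F [-0.39  0.66 -4.29] w 12.5
[ 0.47202222  0.0029097  -0.0303494 ]
```

View pics/c15.png

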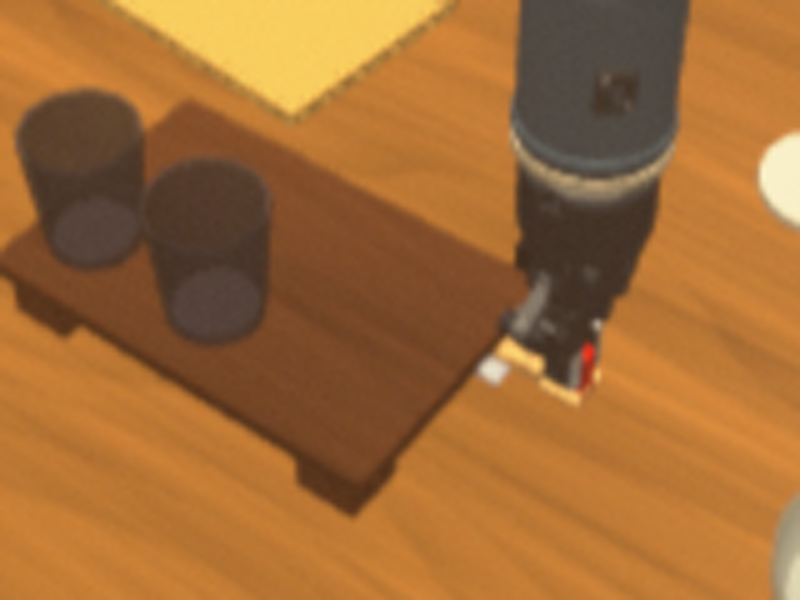

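Emit:
apply_moves:
  deltas:
    - [0,0,-0.002,0.12,0,0,-1]
    - [0,0,-0.001,0.12,0,0,-1]
    - [0,0,0,0,0,0,-1]
    - [0,0,0,0,0,0,-1]

```text
time_s: 24.52
tcp_pos: [0.6344, 0.1875, 0.0125]
ee_rot: [-3.125, -0.0, -0.019]
force: [0.7, -0.2, -2.6]
grip_width: 0.0126
```

```bash
python3 - <<'E'
from h import *
o=st();print(o["ft_torque"]);arm.camera("side");o=st();print(o["ft_torque"])
E
```

```text
24.52 p [634.4 187.5  12.5] rpy [-1.7904e+02 -1.0000e-02 -1.0900e+00] F [ 0.71 -0.23 -2.61] w 12.6
[-0.03363478 -0.10250039 -0.01115887]
24.57 p [634.4 187.6  12.4] rpy [-1.7906e+02 -1.0000e-02 -1.0800e+00] F [-0.03 -0.78 -2.69] w 12.8
[-0.100516   -0.08880167  0.06458571]
```

Emit:
apply_moves:
  deltas:
    - [0,0.01,0,0,0,0,-1]
    - [0,0.01,0,0,0,0,-1]
    - [0,0,0,0,0,0,-1]

```text
time_s: 24.82
tcp_pos: [0.6342, 0.1862, 0.0123]
ee_rot: [-3.125, 0.0, -0.018]
force: [0.5, 0.6, -3.1]
grip_width: 0.013
```

Emit:
apply_moves:
  deltas:
    - [0,0.01,0,0,0,0,-1]
    - [0,0.01,0,0,0,0,-1]
    - [0,0,0,0,0,0,-1]

```text
time_s: 25.07
tcp_pos: [0.6341, 0.1847, 0.0122]
ee_rot: [-3.124, 0.0, -0.018]
force: [0.6, 4.1, -3.0]
grip_width: 0.0124
```

```bash
python3 - <<'E'
from h import *
o=st();print(o["ft_torque"]);arm.camera("side");o=st();print(o["ft_torque"])
E
```

```text
25.07 p [634.1 184.7  12.2] rpy [-1.79e+02  2.00e-02 -1.03e+00] F [ 0.63  4.06 -3.04] w 12.4
[ 0.79128165 -0.01872203  0.02828213]
25.12 p [634.  184.7  12.2] rpy [-1.7901e+02  2.0000e-02 -1.0300e+00] F [ 0.44  3.61 -3.11] w 12.8
[ 0.79444837 -0.00890425  0.01272953]
```

Emit:
apply_moves:
  deltas:
    - [0,0.006,0,0,0,0,-1]
    - [0,0,0,0,0,0,-1]
    - [0,0,0,0,0,0,-1]

```text
time_s: 25.37
tcp_pos: [0.634, 0.1844, 0.0122]
ee_rot: [-3.124, 0.0, -0.018]
force: [0.3, 5.3, -3.4]
grip_width: 0.0129
```

```bash
python3 - <<'E'
from h import *
o=st();print(o["ft_torque"])
arm.camera("side")
print([(round(r["confidence"],2),np.round(r["position"],4)) for r in arm.mark_of("side","riser_corner")[:2]])
o=st();print(o["ft_torque"])
E
```

```text
25.37 p [634.  184.4  12.2] rpy [-1.7899e+02  2.0000e-02 -1.0100e+00] F [ 0.31  5.27 -3.43] w 12.9
[ 1.14209273 -0.04080536  0.01429086]
[(0.8, array([0.6338, 0.1238, 0.0475]))]
25.47 p [634.  184.4  12.2] rpy [-1.7899e+02  2.0000e-02 -1.0100e+00] F [-0.59  4.79 -3.86] w 12.9
[ 1.15307497 -0.03144291  0.04009731]
```

Emit:
apply_moves:
  deltas:
    - [0,0,0,0,0,0,-0.4]
    - [0,0,0,0,0,0,-0.4]
    - [0,0,0,0,0,0,-0.4]
    - [0,0,0,0,0,0,-0.4]

```text
time_s: 25.8
tcp_pos: [0.6345, 0.1828, 0.0126]
ee_rot: [-3.125, -0.001, -0.019]
force: [-0.6, -0.3, 0.6]
grip_width: 0.0254
```

```bash
python3 - <<'E'
from h import *
st();look("scene","c16.png",(240,180,400,300),5)
d=look("wrist","w16.png");W=pts(d)
m=(W[...,2]>.028)&(W[...,2]<.04)&(abs(W[...,0]-.634)<.011)&(abs(W[...,1]-.185)<.03)
P=W[m];print(len(P),cv2.minAreaRect((P[:,:2]*1000).astype(np.float32)) if len(P)>5 else 0)
st()
E
```

```text
25.8 p [634.5 182.8  12.6] rpy [-1.7908e+02 -4.0000e-02 -1.0800e+00] F [-0.6  -0.35  0.59] w 25.4
2109 ((633.7669677734375, 184.14190673828125), (26.38599395751953, 13.965527534484863), 89.05218505859375)
25.9 p [634.4 182.9  12.5] rpy [-1.7907e+02 -2.0000e-02 -1.0800e+00] F [ 0.23 -0.01 -0.19] w 25.4
```

View pics/w16.png

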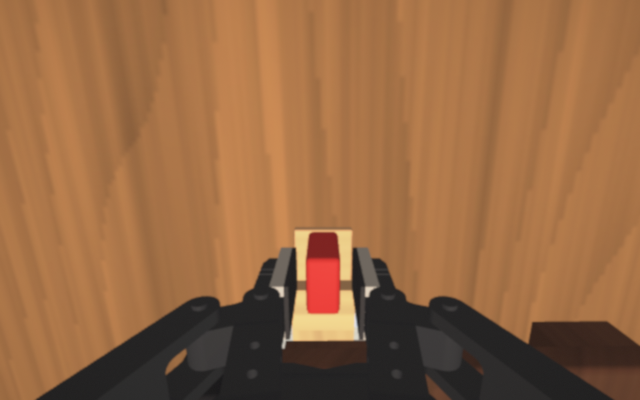

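View pics/c16.png

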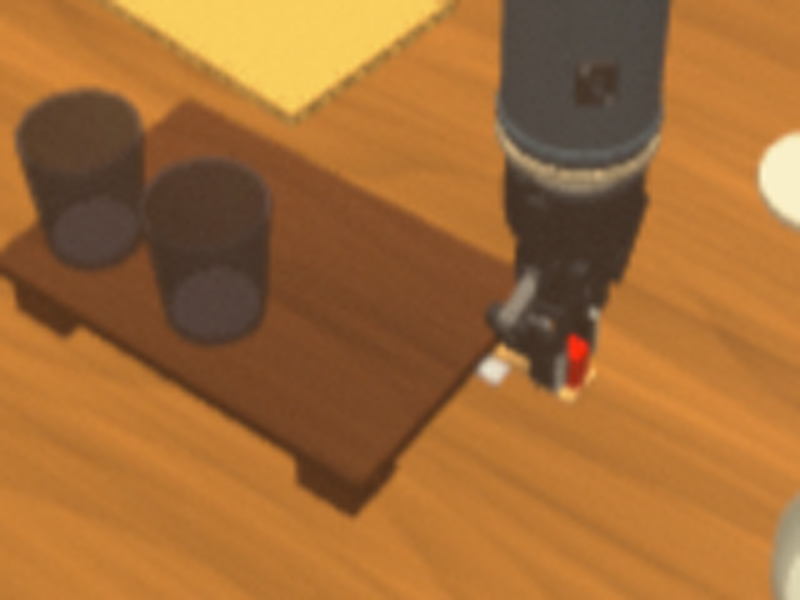

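Emit:
apply_moves:
  deltas:
    - [0,0,-0.1,0,0,0,-0.4]
    - [0,0,-0.2,0,0,0,-0.4]
    - [0,0,-0.2,0,0,0,-0.4]
    - [0,-0.1,0,-0.12,0,0,-0.7]
    - [0,-0.2,0,-0.12,0,0,-1]

```text
time_s: 26.32
tcp_pos: [0.6364, 0.2094, 0.0654]
ee_rot: [3.14, -0.004, -0.023]
force: [-0.6, -0.5, 0.2]
grip_width: 0.0024
```

Emit:
apply_moves:
  deltas:
    - [0,-0.15,0,0,0,0,-1]
    - [0,0,0,0,0,0,-1]
    - [0,0,0.1,0,0,0,-1]
    - [0,0,0.2,0,0,0,-1]
    - [0,0,0.1,0,0,0,-1]

```text
time_s: 26.73
tcp_pos: [0.634, 0.2266, 0.0204]
ee_rot: [3.14, 0.002, -0.019]
force: [-0.8, -0.1, -0.9]
grip_width: 0.0002
```

```bash
python3 - <<'E'
from h import *
st();look("scene","c17.png",(240,180,400,300),5)
d=look("side","s17.png",(300,140,420,230),6)
st()
E
```

```text
26.73 p [634.  226.6  20.4] rpy [ 1.7992e+02  1.1000e-01 -1.0900e+00] F [-0.85 -0.14 -0.93] w 0.2
26.83 p [633.4 226.4  20.1] rpy [179.89   0.23  -1.11] F [0.33 0.26 0.32] w 0.2
```

View pics/c17.png

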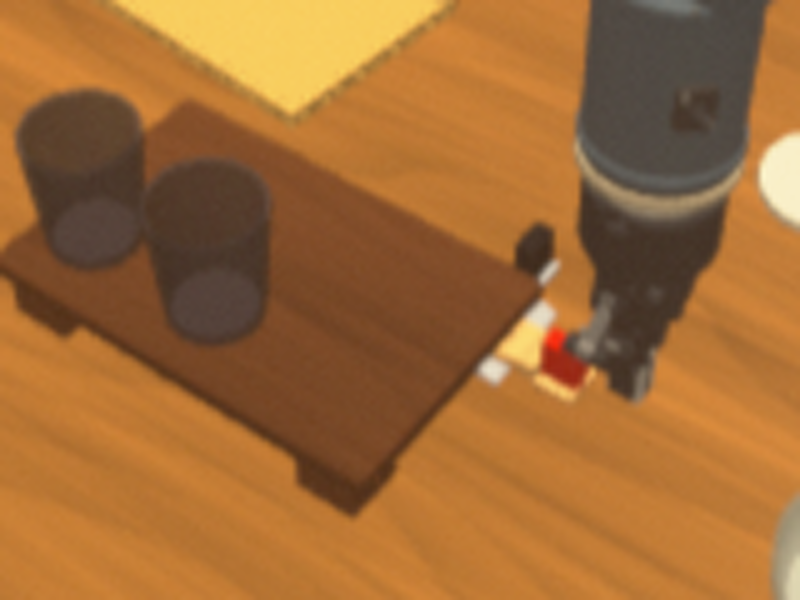

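Emit:
apply_moves:
  deltas:
    - [0,0.05,0,0,0,0,-1]
    - [0,0.05,0,0,0,0,-1]
    - [0,0.02,0,0,0,0,-1]
    - [0,0,0,0,0,0,-1]
    - [0,0,0,0,0,0,-1]

```text
time_s: 27.25
tcp_pos: [0.6352, 0.2153, 0.0233]
ee_rot: [-3.141, -0.001, -0.019]
force: [0.8, 1.0, -0.2]
grip_width: 0.0
```

Emit:
apply_moves:
  deltas:
    - [0,0.01,0,0,0,0,-1]
    - [0,0.01,0,0,0,0,-1]
    - [0,0,0,0,0,0,-1]

```text
time_s: 27.5
tcp_pos: [0.6348, 0.2136, 0.0228]
ee_rot: [3.142, -0.0, -0.018]
force: [-0.0, 0.1, 0.0]
grip_width: -0.0001
```

Emit:
apply_moves:
  deltas:
    - [0,0.01,0,0,0,0,-1]
    - [0,0.01,0,0,0,0,-1]
    - [0,0,0,0,0,0,-1]

```text
time_s: 27.75
tcp_pos: [0.6347, 0.2113, 0.0226]
ee_rot: [3.141, 0.0, -0.019]
force: [0.4, -0.1, -0.5]
grip_width: 0.0002
```

Emit:
apply_moves:
  deltas:
    - [0,0.01,0,0,0,0,-1]
    - [0,0.01,0,0,0,0,-1]
    - [0,0,0,0,0,0,-1]

```text
time_s: 28.0
tcp_pos: [0.6347, 0.2093, 0.0227]
ee_rot: [3.141, -0.0, -0.019]
force: [-0.5, -0.2, 0.3]
grip_width: -0.0
```

Emit:
apply_moves:
  deltas:
    - [0,0.007,0,0,0,0,-1]
    - [0,0.007,0,0,0,0,-1]
    - [0,0,0,0,0,0,-1]

```text
time_s: 28.25
tcp_pos: [0.6347, 0.208, 0.0226]
ee_rot: [3.141, -0.0, -0.019]
force: [0.1, -0.1, 0.4]
grip_width: 0.0
```

Emit:
apply_moves:
  deltas:
    - [0,0.007,0,0,0,0,-1]
    - [0,0.007,0,0,0,0,-1]
    - [0,0,0,0,0,0,-1]

```text
time_s: 28.5
tcp_pos: [0.6346, 0.2074, 0.0226]
ee_rot: [-3.141, 0.0, -0.018]
force: [0.8, 2.4, 1.0]
grip_width: -0.0002
```

Emit:
apply_moves:
  deltas:
    - [0,0.005,0,0,0,0,-1]
    - [0,0.005,0,0,0,0,-1]
    - [0,0,0,0,0,0,-1]

```text
time_s: 28.75
tcp_pos: [0.6346, 0.2071, 0.0227]
ee_rot: [-3.14, 0.0, -0.017]
force: [1.5, 4.9, -0.7]
grip_width: -0.0001
```

Emit:
apply_moves:
  deltas:
    - [0,-0.1,0,0,0,0,-1]
    - [0,-0.1,-0.1,0,0,0,-1]
    - [0,0,-0.3,0,0,0,-1]
    - [0,0,-0.3,0,0,0,-1]
    - [0,0,0,0,0,0,-1]

```text
time_s: 29.17
tcp_pos: [0.6381, 0.2264, 0.0989]
ee_rot: [-3.14, -0.008, -0.018]
force: [0.1, -0.7, 0.8]
grip_width: -0.0001
```

Emit:
apply_moves:
  deltas:
    - [0,0.25,0,0,0,0,-1]
    - [0,0.25,0,0,0,0,-1]
    - [0,0.25,0,0,0,0,-1]
    - [0,0.25,0,0,0,0,-1]
    - [0,0,0,0,0,0,-1]

```text
time_s: 29.58
tcp_pos: [0.6335, 0.1193, 0.0941]
ee_rot: [3.138, -0.002, -0.025]
force: [-0.0, -1.5, 0.8]
grip_width: -0.0001
```

```bash
python3 - <<'E'
from h import *
st();look("scene","c18.png",(240,180,400,300),5)
for t in("riser_corner","wedge_grip","flat_grip"):print(t,[(round(r["confidence"],2),np.round(r["position"],4)) for r in arm.mark_of("scene",t)[:2]])
st()
E
```

```text
29.58 p [633.5 119.3  94.1] rpy [ 1.7978e+02 -9.0000e-02 -1.4300e+00] F [-0.03 -1.53  0.78] w -0.1
riser_corner [(0.75, array([0.636 , 0.1206, 0.046 ]))]
wedge_grip [(0.54, array([ 0.6321,  0.1227, -0.0007])), (0.23, array([0.6335, 0.1208, 0.0463]))]
flat_grip [(0.69, array([0.5738, 0.1233, 0.0198]))]
29.78 p [633.3 127.3  92.8] rpy [-179.96   -0.     -0.98] F [ 0.13  0.49 -0.08] w -0.2
```

View pics/c18.png

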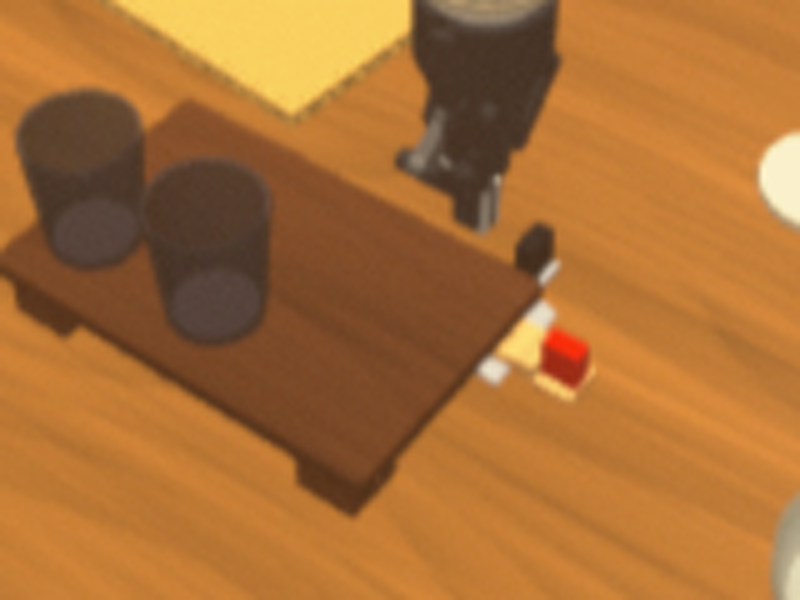

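Emit:
apply_moves:
  deltas:
    - [0,0,0.15,0,0,0,-1]
    - [0,0,0.15,0,0,0,-1]
    - [0,0,0.08,0,0,0,-1]
    - [0,0,0,0,0,0,-1]
    - [0,0,0,0,0,0,-1]

```text
time_s: 30.2
tcp_pos: [0.633, 0.1267, 0.0545]
ee_rot: [3.141, 0.001, -0.017]
force: [0.8, -0.3, 0.3]
grip_width: 0.0002
```

Emit:
apply_moves:
  deltas:
    - [0,0,0.02,0,0,0,-1]
    - [0,0,0,0,0,0,-1]
    - [0,0,0,0,0,0,-1]

```text
time_s: 30.45
tcp_pos: [0.6335, 0.1259, 0.0532]
ee_rot: [-3.141, -0.001, -0.018]
force: [0.6, 0.3, 0.2]
grip_width: -0.0
```

Emit:
apply_moves:
  deltas:
    - [0,0,0.02,0,0,0,-1]
    - [0,0,0.02,0,0,0,-1]
    - [0,0,0,0,0,0,-1]
    - [0,0,0,0,0,0,-1]

```text
time_s: 30.78
tcp_pos: [0.6331, 0.1259, 0.0485]
ee_rot: [3.142, 0.0, -0.018]
force: [-0.5, 0.4, -0.8]
grip_width: -0.0001
```

Emit:
apply_moves:
  deltas:
    - [0,0,0.01,0,0,0,-1]
    - [0,0,0.005,0,0,0,-1]
    - [0,0,0,0,0,0,-1]

```text
time_s: 31.03
tcp_pos: [0.6331, 0.1259, 0.047]
ee_rot: [3.142, 0.0, -0.018]
force: [-0.4, 1.2, -0.5]
grip_width: -0.0004
```

Emit:
apply_moves:
  deltas:
    - [0,0,0.005,0,0,0,-1]
    - [0,0,0,0,0,0,-1]
    - [0,0,0,0,0,0,-1]

```text
time_s: 31.28
tcp_pos: [0.6331, 0.1259, 0.0466]
ee_rot: [3.142, 0.0, -0.018]
force: [-0.4, 0.1, -0.1]
grip_width: -0.0004
```

Emit:
apply_moves:
  deltas:
    - [0,0,0.004,0,0,0,-1]
    - [0,0,0,0,0,0,-1]
    - [0,0,0,0,0,0,-1]

```text
time_s: 31.53
tcp_pos: [0.6332, 0.1259, 0.0463]
ee_rot: [3.142, -0.0, -0.018]
force: [-0.9, 0.4, -0.1]
grip_width: 0.0003
```

Emit:
apply_moves:
  deltas:
    - [0,0,0.004,0,0,0,-1]
    - [0,0,0,0,0,0,-1]
    - [0,0,0,0,0,0,-1]

```text
time_s: 31.78
tcp_pos: [0.6332, 0.1259, 0.0462]
ee_rot: [-3.141, -0.0, -0.018]
force: [-2.7, -0.5, 5.2]
grip_width: 0.0001
```

Emit:
apply_moves:
  deltas:
    - [0,0,0.003,0,0,0,-1]
    - [0,0,0,0,0,0,-1]
    - [0,0,0,0,0,0,-1]

```text
time_s: 32.03
tcp_pos: [0.6332, 0.1258, 0.0462]
ee_rot: [-3.141, -0.0, -0.018]
force: [-2.4, 0.6, 8.7]
grip_width: -0.0001
```

Emit:
apply_moves:
  deltas:
    - [0,0,0,0,0,0,-1]
    - [0,0,0,0,0,0,-1]
    - [0,0,0,0,0,0,-1]
    - [0,0,0,0,0,0,-1]

```text
time_s: 32.37
tcp_pos: [0.6332, 0.1259, 0.0462]
ee_rot: [-3.141, -0.0, -0.018]
force: [-2.1, 0.8, 8.5]
grip_width: 0.0002
```

Emit:
apply_moves:
  deltas:
    - [0,0,-0.05,0,0,0,-1]
    - [0,0,-0.2,0,0,0,-1]
    - [0,0,-0.3,0,0,0,-1]
    - [0,0,-0.3,0,0,0,-1]
    - [0,0,-0.3,0,0,0,-1]

```text
time_s: 32.78
tcp_pos: [0.6329, 0.1256, 0.1617]
ee_rot: [3.141, 0.001, -0.019]
force: [1.1, 0.2, -0.9]
grip_width: -0.0003
```

Emit:
apply_moves:
  deltas:
    - [-0.3,0,-0.1,0,0,0,-1]
    - [-0.3,0,0,0,0,0,-1]
    - [-0.3,0,0,0,0,0,-1]
    - [-0.2,0,0,0,0,0,-1]
    - [0,0,0,0,0,0,-1]

```text
time_s: 33.2
tcp_pos: [0.519, 0.1281, 0.1706]
ee_rot: [-3.14, 0.003, -0.018]
force: [-0.0, 0.2, -0.5]
grip_width: -0.0
```

```bash
python3 - <<'E'
from h import *
st();d=look("scene","c19.png",(200,130,460,325),3);W=pts(d)
for t in("riser_corner","wedge_grip","flat_grip","flat","tumbler_a","decanter","coaster","scoop"):print(t,[(round(r["confidence"],2),np.round(r["position"],4)) for r in arm.mark_of("scene",t)[:4]])
m=(abs(W[...,2]-.035)<.02)&(abs(W[...,0]-.634)<.03)&(abs(W[...,1]-.184)<.03)&(d["img"][...,2]>130)&(d["img"][...,1]<80)
print(m.sum(),W[m].mean(0))
d=look("side","s19.png",(280,120,440,240),5)
for t in("riser_corner","wedge_grip","wedge_nose"):print(t,[(round(r["confidence"],2),np.round(r["position"],4)) for r in arm.mark_of("side",t)[:2]])
st()
E
```

```text
33.2 p [519.  128.1 170.6] rpy [-179.93    0.2    -1.04] F [-0.03  0.2  -0.52] w -0.0
riser_corner [(0.91, array([0.6344, 0.1224, 0.0456])), (0.5, array([0.6326, 0.1838, 0.0193])), (0.26, array([0.7358, 0.0096, 0.0489])), (0.15, array([0.3955, 0.2427, 0.0008]))]
wedge_grip [(0.78, array([0.6323, 0.185 , 0.017 ])), (0.48, array([ 6.987e-01,  1.280e-02, -5.000e-04])), (0.15, array([ 0.7019, -0.3235, -0.0032]))]
flat_grip [(0.46, array([0.5714, 0.1223, 0.0178]))]
flat [(0.64, array([ 0.5701,  0.1219, -0.0049]))]
tumbler_a [(0.96, array([ 0.5444, -0.4608,  0.0031])), (0.87, array([ 0.7036, -0.3235, -0.0024])), (0.81, array([0.7343, 0.0085, 0.0498])), (0.73, array([ 0.7347, -0.0887,  0.0442]))]
decanter [(0.69, array([0.6727, 0.3955, 0.0015]))]
coaster [(0.89, array([0.3954, 0.2441, 0.0025]))]
scoop [(0.65, array([ 0.4364,  0.4421, -0.0005])), (0.37, array([ 0.5435, -0.4573,  0.0049]))]
57 [0.63633044 0.18576018 0.02894403]
riser_corner [(0.95, array([0.6316, 0.1202, 0.0477]))]
wedge_grip [(0.6, array([ 6.997e-01,  9.100e-03, -6.000e-04])), (0.48, array([0.6359, 0.1813, 0.0191]))]
wedge_nose [(0.54, array([ 0.4549, -0.1903,  0.0009]))]
33.85 p [523.3 127.8 170.4] rpy [179.99   0.    -1.06] F [ 0.23  0.25 -0.62] w 0.3
```

View pics/c19.png

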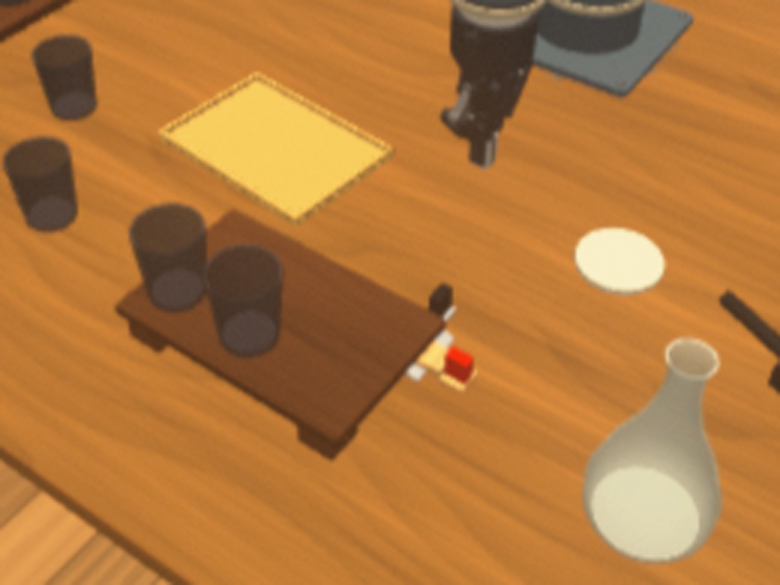

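View pics/s19.png

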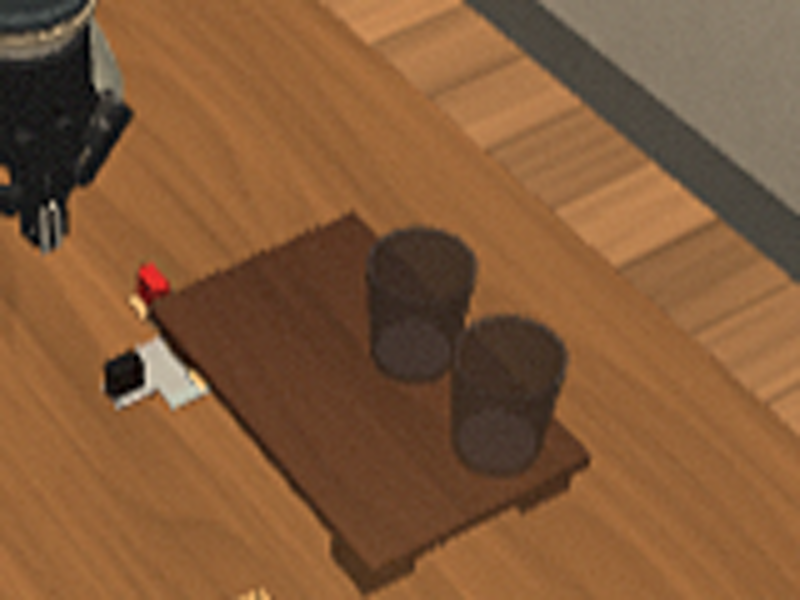

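```bash
python3 - <<'E'
from h import *
print(arm.finish_job());st()
E
```

```text
the job is handed in; nothing more can be done
None
the job is handed in; nothing more can be done
```

I fitted both shims under the near left foot, press-tested the corner and handed the job in at about 34 s of the 72 s. No verdict came back, and I could not measure the contact forces between the shims and the riser directly.

- **Flat shim:** It is under the foot, with its pad point about 1–3 mm from the estimated middle of the foot and its yaw within about 1° of the riser's.
- **Tapered shim:** I slid it in from the left with the nose tilted down about 1°, stopped at a push of about 5 N, and let go. It did not move on release. A second push of 4.9 N with shut fingers on the back of its block moved the tool about 0.3 mm, so I take it as wedged.
- **Press test:** I pressed on the corner with about 8.5 N for roughly 0.5 s. The tool held at 46.2 mm throughout, so the corner did not sink.
- **Last pictures:** Both shims were in place, the corner read 46–48 mm, and the arm was clear of everything. The glassware, decanter, coaster and scoop were within a few millimetres of where they started, which is within the networks' error.

Two things were off along the way:

- While I was finding the table height, I pressed the flat shim on the bare table with up to about 34 N, in front of the riser. I then lifted it slightly and slid it in just above the table.
- In the last pictures the networks also reported some wrong matches for the tapered shim. I checked these against the images and ignored them.

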